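# Unlock the reference bracket and put it on the belt

## Robot

A 6-joint arm with a two-finger parallel gripper is mounted at the origin on the work surface. World frame = base frame: x ahead of the robot, y to its left, z up, the work surface at z = 0. Lengths are in m, angles in degrees, forces in N, time in s.
With the tool pointing down it reaches from about 0.4 to 0.825 m from the base axis. Payload 7 kg.
Tool frame: the origin (TCP) lies midway between the tips of the shut fingers; the grasp point (between the pads) lies 19 mm behind it; z points along the fingers, y is the direction in which the jaws open and shut (so a half turn about z gives the same grasp; the last joint's range is limited). The gripper opens to 88 mm and grips with 3 to 60 N. Pads are 19 mm wide; open, the fingers measure 130 mm over their backs; the gripper's body (78 mm by 193 mm) begins 47 mm behind the grasp point.
Start: joints at [16.507, 20.546, 0.682, 0, -70.136, -16.507], TCP at [0.675, -0, 0.227] pointing down, gripper open.
Joint ranges: [-176.03, 176.03], [-82.01, 121.73], [-58.28, 71.71], [-173.87, 95.51], [-174.79, -0.11], [-173.66, 173.66]. Speed limits (degrees/s): [136.94, 136.94, 172.46, 180, 180, 180].

## Interface

Orientations are given as [roll, pitch, yaw] about the fixed x, y, z axes, in that order (R = Rz(yaw) Ry(pitch) Rx(roll)).
In Python, from plant import get_state, capture, get_calibration, close_job, boxes_of, cut_out gives the robot as it stands.
- The arm moves only by the tool apply_moves, never from a script. Its argument "commands" is a list of rows, each an object with "grip": the closure, from 0 (fully open) to 1 (shut); "slide": the shift along the tool's x, y, z in m, a list of three; "roll": the turn about the tool's z in degrees. In form: [{"grip": grip, "slide": [x, y, z], "roll": roll}, ...]. A call has 1 to 5 rows; each row is the pose to reach, as a shift and turn from the pose commanded when the call began, along the tool's axes at that moment; what a row does not reach only later rows make up. A row lasts 1/8 s, in which the tool goes at most 62.5 mm and 10.7 degrees, less where a joint would pass 70% of its speed; a pose out of reach is approached as far as the arm can. A call with a gripper value outside its range is refused whole. The fingers move at their own pace and stop on an object; "grip_force" is the grip in N (left out, the last holds). Time passes only in rows, so rows that repeat a pose let the fingers close. It gives the time, the measured TCP pose, the force and the opening at its end, in the units of the state.
- get_state(): the state, without advancing time (a new reading comes with each control period).
- capture(name): name is "scene" or "side" or "wrist"; returns (picture, depth): 384x512x3 uint8, red, green, blue; 384x512 float32, m along the optical axis (not along the pixel's ray), 0 where there is no reading.
- get_calibration(name): a dict with "mtx" (3x3 intrinsics, pixels), "distortion" ([k1, k2, p1, p2, k3] as OpenCV has them; the pictures are not rectified), "R" (3x3) and "t" (3): a world point X has camera coordinates R X + t. Camera axes: x right, y down, z forward; pixel columns grow to the right and rows downward; lengths in m; the calibration is good to about 2 mm. A picture is of the moment at which its call begins: read the wrist's pose just before it. get_calibration takes no time and is no camera call; for the wrist camera it gives the pose at the moment of the call.
- close_job(): hands the job in, once; it reports no verdict.
Trained networks look in the newest picture that a camera, given by its name, has taken for a name from the list of things; names that differ only in an ending like _2 or _b are one class to them, and where a whole thing is asked for, a point or a joint stands for the part that bears it (a point fixed in the world has none). Each returns a list of dicts, best first, with "score" (0 to 1); they miss things now and then, are a little off and sometimes report something else, mostly with a low value. They report only what shows in the picture. A call takes as long as a camera call. They do not tell look-alikes from the thing itself.
- boxes_of(name, camera): "position" ([x, y, z] in m, in the coordinates of the camera as it stood for that picture, good to about 4 mm: the middle of the surface that is visible of it).
- cut_out(name, camera): "mask" (384x512 bool, what is visible of it).
The state is a dict: "time_s": time; "joints": joint angles; "qd": joint speeds; "joint_torque": joint torques, N m; "tcp_pos": TCP position; "eef_rot": TCP orientation; "contact_force": force on the tool from outside, world axes, zero at the start; "moment": the same for the moment, N m; "gripper_width": finger opening in m.
Only numpy, scipy, OpenCV 4.12 (cv2) and the standard library are available. Lean on these libraries where they do the work, as an engineer would, in place of code of your own. Each camera call takes 0.05 s, during which the arm holds its last target.

## Task

Take the yellow key from the tray, lay it on the sloping key rest with its blade downhill and let go, then take it again by its end, put it fully home in the lock of the nest and turn it clockwise as far as it goes to free the orange part, leaving the key in the lock. Then lift the part out of its pocket and set it down gently, open side up, inside the white frame on the green belt; leave the blue key and the other things lying about where they are.

Things in the scene. Friction and masses are not known exactly. Their poses are not given: they have to be found in the camera images.
- key_bow (a point): Centre of the yellow bow of the right key (loose, 50 g), lying flat in the tray. x runs along the key to the blade tip, y across, z through its thickness. Bow 40 (x) x 40 (y) x 14 mm (z). The blade starts at the bow's end (shoulder, at x = 20 mm), ends at x = 45 mm, 18 mm wide (y), 5 mm thick; its last 5 mm are 13 x 3.5 mm. Half a turn about x makes no difference.
- spare_key_bow (a point): Same point and axes on the wrong key: same shape and size, blue bow, lying beside the yellow one in the tray. Leave it where it is.
- tray: Black fixed open tray, 88 mm (x) by 210 mm (y), walls 4 mm thick, 40 mm high, floor 4 mm thick. Origin: centre of its underside. The two keys lie side by side in it, some 85 mm apart, blades towards its +x, bows so close to the -x wall that only an upright gripper gets at them. Which key is on which side varies.
- key_rest: Fixed stand, an aluminium ramp 24 mm wide sloping 45 degrees down towards its own +x, on a 90 x 60 x 6 mm base; origin at the centre of the underside. A key laid flat on the ramp, blade downhill, slides until its tip meets the lip at the foot. The bow overhangs the ramp 8 mm each side and can then be taken from the uphill end, in line with the blade.
- rest_foot (a point): Point on the ramp's surface, mid-width, at the inside of the lip (14 mm high), 20 mm above the table; axes of key_rest. Uphill along the surface is (-0.707, 0, 0.707), its normal (0.707, 0, 0.707). The surface runs 70 mm uphill from here, to about 70 mm above the table.
- nest: Fixed locking nest on a 125 (x) x 190 mm (y) dark plate, origin at the centre of its underside. Towards +y an open blue die pocket holding the part: floor at z = 6 mm, rim at z = 18 mm, rims 12 mm thick, 2.5 mm clear of the part. Towards -y a grey lock tower, 84 x 44 mm, top at z = 50 mm. The lock axis is upright at (0, -58 mm), the part's centre at (0, 18 mm).
- keyway (a point): Centre of the keyway's mouth on the lock axis, in the top of the brass lock core (27 mm square, flush with the tower's top). It turns with the core; z is up, y along the slot. Slot 21 mm (y) by 8 mm (x), 28 mm deep. The key goes in straight down, blade width along y, either way round, until its shoulder stands on the face (bow centre 20 mm above it).
- lock_core (a joint): Angle of the lock core (rad), growing clockwise seen from above. Starts locked at 0 to 0.3, stops at 1.35; the part is free past 1.1. Friction about 0.05 N m, no spring; the key has up to 0.2 rad of play in it. A flat steel tongue on it, hidden in the tower's slot, reaches over the part's ear and draws back as the core turns.
- part_centre (a point): Centre (20 mm above the underside) of the orange formed part, about 0.18 kg: a channel open at the top, 46 mm wide (x), 62 mm long (y), 40 mm high, sheet 4 mm, with a flat ear 36 mm wide, 18 mm long at its -y end, under the tongue. It starts in the pocket, axes along the nest's. Its walls stand 28 mm above the pocket rim: grip across x.
- conveyor: Fixed belt conveyor, 540 mm long (x), 130 mm wide, top of the green belt at z = 60 mm, side rails 2 mm lower. Origin: centre of its underside. A camera on an aluminium gantry hangs over the belt at its +x end, from 160 mm beyond the origin on, 147 mm above the table.
- frame_mark (a point): Centre of the white rectangle painted on the belt, on the belt's surface, 150 mm along the belt (x) by 104 mm across (y); axes of the conveyor.
- die_a: 25 mm wooden die near the key rest, origin under its centre. Leave alone.
- die_b: 25 mm wooden die near the lock tower, origin under its centre. Leave alone.
- adapter: Black plug-in power adapter, about 75 x 45 x 34 mm, pins to its +x, origin under its centre. Leave alone.
- terminal: Green terminal module, 90 x 22 x 51 mm, origin under its centre. Leave alone.
- driver: Red-handled screwdriver, 170 mm, lying along its x. Leave alone.
- oil: Small oil bottle, 36 mm across, 75 mm tall, origin under its centre. Leave alone.
Not all that is in view belongs to the job. What is shaped like the part that bears part_centre but purple is not meant. What is shaped like the key_rest but turquoise is not meant.

How it is judged:
By the outcome, as a careful person would: the job done as asked, in the order asked, and still so for the second after the job is handed in, with the robot touching nothing.
It also fails if it takes over 72 s, if anything falls off the work surface, if the arm or the gripper's body presses on something with over 40 N, if the wrist force passes 120 N, or if a joint passes its speed limit or range.

## Working session

There is one attempt and no reset: what is moved stays moved. The work goes in short steps, Python scripts to look and compute and a tool call to move; the robot and the scene stay as the last step left them, time stands still between calls to the robot, and variables do not carry over. Pictures are saved under pics/ and viewed, and the job is handed in when it is done.

Besides the shell and the picture viewer there is one more tool, called after ">>>" as a command line: name --argument value ..., lists and objects as JSON in quotes. apply_moves: Moves the arm, as the interface text tells. Its arguments: {"type":"object","properties":{"commands":{"type":"array"},"grip_force":{"type":"number"}},"required":["commands"]}

```bash
ls -la; mkdir -p pics
cat > h.py <<'E'
import numpy as np, cv2, json
from scipy.spatial.transform import Rotation as Ro
from plant import *
def save(img,name,crop=None,scale=1.5):
    im=img
    if crop: im=im[crop[1]:crop[3],crop[0]:crop[2]]
    im=cv2.resize(im,None,fx=scale,fy=scale,interpolation=cv2.INTER_CUBIC)
    cv2.imwrite('pics/'+name+'.png',cv2.cvtColor(im,cv2.COLOR_RGB2BGR))
def cal(n):
    c=get_calibration(n); return np.array(c['mtx']),np.array(c['distortion'],float),np.array(c['R']),np.array(c['t']).ravel()
def world(c,uv,d):
    K,D,R,t=c
    uv=np.asarray(uv,float).reshape(-1,1,2)
    p=cv2.undistortPoints(uv,K,D).reshape(-1,2)
    P=np.c_[p,np.ones(len(p))]*np.asarray(d).reshape(-1,1)
    return (P-t)@R
def cloud(c,depth):
    v,u=np.mgrid[0:depth.shape[0],0:depth.shape[1]]
    W=world(c,np.c_[u.ravel(),v.ravel()],depth.ravel()).reshape(depth.shape+(3,))
    W[depth<=0]=np.nan
    return W
def pix(c,X):
    K,D,R,t=c
    return cv2.projectPoints(np.asarray(X,float).reshape(-1,1,3),cv2.Rodrigues(R)[0],t,K,D)[0].reshape(-1,2)
def c2w(c,p): return (np.asarray(p)-c[3])@c[2]
E
python3 - <<'E'
from h import *
print(get_state())
for n in ['scene','side','wrist']:
    c=cal(n); im,d=capture(n); np.savez(f'{n}0.npz',im=im,d=d,K=c[0],D=c[1],R=c[2],t=c[3])
    save(im,n+'0'); print(n,'cam at',-c[2].T@c[3], 'zdir',c[2][2],c[0][0,0])
    for o in (['key_bow','spare_key_bow','tray','key_rest','nest','keyway','part_centre','conveyor','frame_mark'] if n=='scene' else []):
        print(o,[(np.round(c2w(c,b['position']),3).tolist(),round(b['score'],2)) for b in boxes_of(o,n)])
E
```

```text
total 12
drwxr-xr-x  3 agent agent 4096 Dec  6 05:06 .
drwxr-xr-x 23 root  root  4096 Dec  6 05:06 ..
drwxr-xr-x  2 agent agent 4096 Dec  6 05:06 pics
{'time_s': 0.0, 'joints': array([ 1.65050486e+01,  2.05901552e+01,  6.32697304e-01, -2.10125125e-02,
       -7.01349728e+01, -1.65071841e+01]), 'qd': array([ 3.68005472e-02,  7.82220372e-05,  3.74176144e-02,  5.61409540e-02,
        9.44165354e-03, -4.42283050e-02]), 'joint_torque': array([-8.00930356e-04, -5.82726967e+01,  2.93058443e+01,  6.99745238e+00,
        6.93249181e-03, -2.06530804e-04]), 'tcp_pos': array([ 6.74502402e-01, -4.54506276e-05,  2.25626146e-01]), 'eef_rot': array([ 1.79905766e+02, -7.32656896e-03, -9.00092856e+01]), 'contact_force': array([ 0.19399459, -0.40009517,  0.16999565]), 'moment': array([ 0.00831814, -0.03465528, -0.00378126]), 'gripper_width': 0.08799380238696458}
scene cam at [ 1.262948   -0.08731866  0.73955653] zdir [-0.70618044  0.05412625 -0.70596001] 359.8933249468258
key_bow [([0.399, -0.273, 0.021], 0.55)]
spare_key_bow [([0.421, -0.359, 0.015], 0.55), ([0.414, -0.321, 0.02], 0.28)]
tray [([0.413, -0.318, 0.017], 0.56)]
key_rest [([0.657, -0.226, 0.003], 0.93), ([0.737, -0.062, 0.008], 0.73)]
nest [([0.576, -0.003, 0.014], 0.92), ([0.551, -0.024, 0.05], 0.27)]
keyway [([0.55, -0.021, 0.047], 0.41)]
part_centre [([0.718, 0.165, 0.012], 0.91), ([0.559, 0.049, 0.025], 0.78)]
conveyor [([0.807, 0.35, 0.057], 0.66)]
frame_mark [([0.815, 0.352, 0.057], 0.97), ([0.462, -0.024, 0.022], 0.63)]
side cam at [ 0.14843873 -0.84156647  0.8841285 ] zdir [ 0.3391615   0.67320671 -0.65708615] 452.88019474352177
wrist cam at [ 0.67475072 -0.0795646   0.38451813] zdir [-3.88851198e-04  2.92034353e-01 -9.56407751e-01] 276.84814303469363
```

View pics/scene0.png

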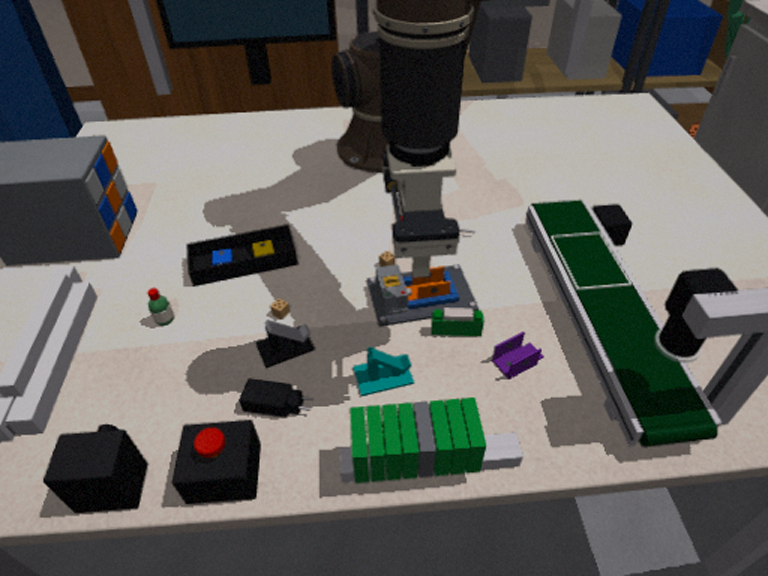

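View pics/side0.png

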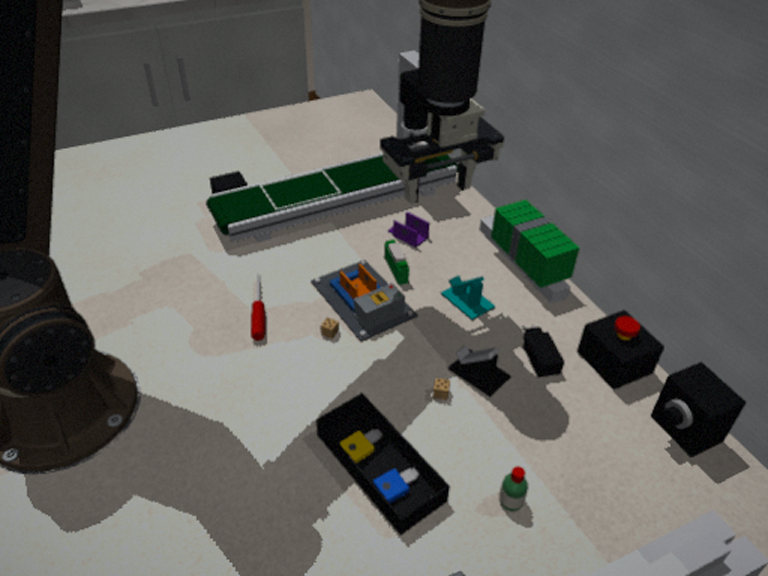

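View pics/wrist0.png

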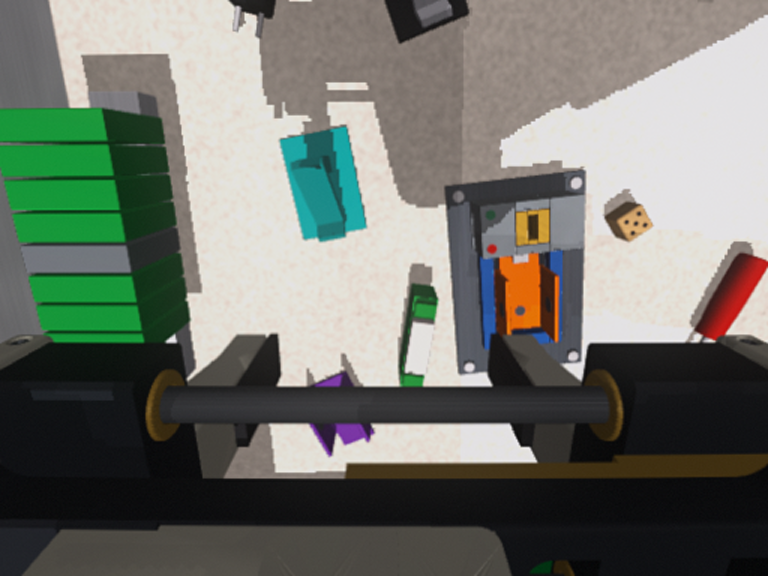

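The yellow key lies at side (355,445) and scene (262,248), with the blue look-alike at side (392,485) and scene (222,257). The aluminium rest on its dark base is at side (480,365), the turquoise look-alike at (468,295). The orange part is in the nest at side (358,285), the purple look-alike at (410,230). By the descriptions I want the yellow key, the aluminium rest and the orange part.

The moves offer no tilt, so I'll need to pivot the key in the fingers against the ramp. Next I measure everything.

```bash
cat > m1.py <<'E'
from h import *
def ld(n):
    z=np.load(f'{n}0.npz'); return (z['K'],z['D'],z['R'],z['t']),z['im'],z['d']
for n in ['scene','side','wrist']:
    c,im,d=ld(n); W=cloud(c,d)
    hsv=cv2.cvtColor(im,cv2.COLOR_RGB2HSV); H,S,V=[hsv[...,i].astype(int) for i in range(3)]
    # table plane check
    m=np.isfinite(W[...,2])&(abs(W[...,2])<.02)&(W[...,0]>.4)&(W[...,0]<.8)&(abs(W[...,1])<.4)&(S<60)
    print(n,'table z median',np.nanmedian(W[...,2][m]))
    for nm,lo,hi in [('yellow',22,32),('blue',105,120),('orange',5,15),('purple',135,155),('turq',85,98)]:
        mm=(H>=lo)&(H<=hi)&(S>120)&(V>60)&np.isfinite(W[...,2])&(W[...,0]<.9)&(W[...,0]>.3)&(abs(W[...,1])<.45)
        k,lab,st,ce=cv2.connectedComponentsWithStats(mm.astype(np.uint8))
        for i in range(1,k):
            if st[i,4]>25:
                P=W[lab==i]; print(n,nm,st[i].tolist(),np.round(np.median(P,0),4),'min',np.round(np.percentile(P,3,axis=0),3),'max',np.round(np.percentile(P,97,axis=0),3))
c,im,d=ld('side'); save(im,'side_tray',(200,255,310,360),6)
save(im,'side_rest',(280,200,400,280),6); save(im,'side_nest',(190,160,290,240),6)
c,im,d=ld('wrist'); save(im,'wr_nest',(290,100,400,260),4)
E
python3 m1.py
```

```text
scene table z median -0.0004426551702142541
scene yellow [168, 160, 15, 11, 122] [ 0.3996 -0.276   0.0179] min [ 0.376 -0.3    0.005] max [ 0.418 -0.258  0.021]
scene blue [141, 166, 14, 11, 125] [ 0.4188 -0.358   0.0178] min [ 0.396 -0.378  0.013] max [ 0.444 -0.34   0.026]
scene blue [271, 180, 35, 24, 184] [0.576  0.071  0.0171] min [0.511 0.006 0.007] max [0.587 0.097 0.02 ]
scene orange [271, 178, 29, 22, 369] [0.5595 0.0472 0.0238] min [0.522 0.012 0.008] max [0.572 0.079 0.046]
scene purple [330, 222, 19, 11, 42] [0.705  0.1585 0.0376] min [0.694 0.133 0.03 ] max [0.718 0.184 0.041]
scene purple [329, 229, 32, 20, 258] [0.7155 0.168  0.0036] min [0.694 0.139 0.001] max [0.753 0.205 0.04 ]
scene turq [236, 232, 40, 32, 684] [ 0.736  -0.0569  0.0062] min [ 0.711 -0.098  0.003] max [ 0.76  -0.014  0.066]
side table z median 0.00045494630748181737
side yellow [227, 287, 22, 21, 266] [ 0.3954 -0.2827  0.0179] min [ 0.374 -0.298  0.006] max [ 0.413 -0.26   0.021]
side blue [231, 180, 8, 5, 28] [0.5496 0.0906 0.0175] min [0.54  0.083 0.015] max [0.563 0.098 0.021]
side blue [220, 185
[... 732 characters left out ...]
 min [0.57  0.009 0.016] max [0.587 0.091 0.02 ]
wrist blue [353, 221, 16, 8, 80] [0.5225 0.0853 0.0174] min [0.511 0.022 0.006] max [0.585 0.097 0.153]
wrist orange [330, 169, 43, 59, 1690] [0.5401 0.0417 0.0107] min [0.523 0.011 0.008] max [0.571 0.077 0.046]
wrist purple [210, 249, 20, 9, 98] [0.7239 0.1404 0.0039] min [ 0.685 -0.032  0.002] max [0.741 0.146 0.305]
wrist purple [207, 282, 14, 22, 63] [0.7363 0.1857 0.0388] min [0.728 0.169 0.036] max [0.744 0.203 0.04 ]
wrist purple [220, 282, 29, 14, 252] [0.711  0.2005 0.0037] min [0.689 0.17  0.002] max [0.729 0.216 0.04 ]
wrist turq [187, 84, 57, 77, 3031] [ 0.7237 -0.0591  0.0067] min [ 0.699 -0.098  0.005] max [ 0.758 -0.015  0.067]
```

View pics/side_tray.png

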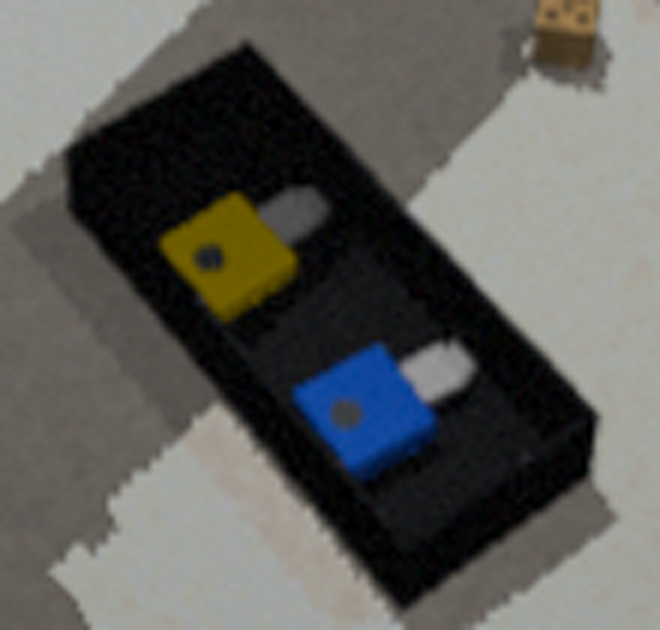

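View pics/side_rest.png

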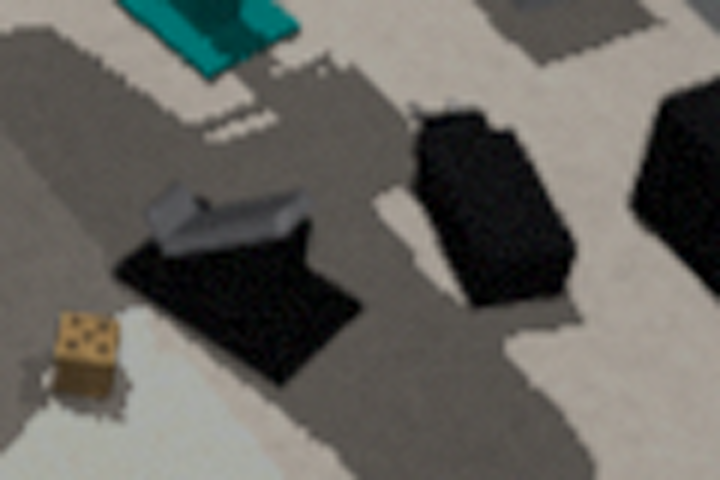

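View pics/wr_nest.png

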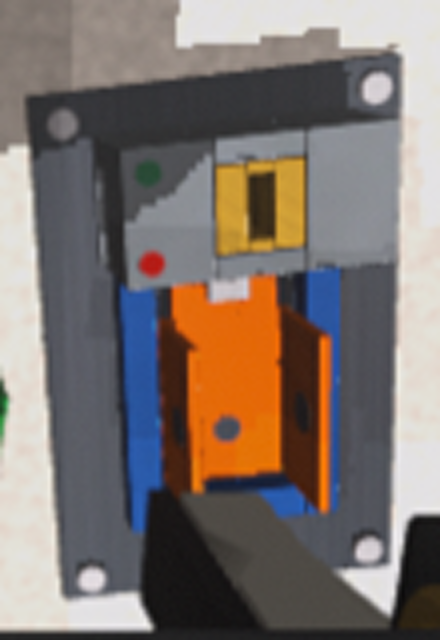

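>>> apply_moves --commands '[{"grip": 0,"slide": [0.05,0.05,-0.01],"roll": 0},{"grip": 0,"slide": [0.09,0.09,-0.02],"roll": 0},{"grip": 0,"slide": [0.13,0.13,-0.03],"roll": 0},{"grip": 0,"slide": [0.17,0.175,-0.03],"roll": 0},{"grip": 0,"slide": [0.17,0.175,-0.03],"roll": 0}]'

```text
time_s: 1.23
tcp_pos: [0.4973, -0.172, 0.2577]
eef_rot: [-179.9, 0.0, -90.2]
contact_force: [0.4, 0.6, 1.0]
gripper_width: 0.0875
```

Run:
```python
from h import *
s=get_state(); print(s['time_s'],s['tcp_pos'],s['eef_rot'],s['joints'],s['qd'])
n='wrist'
c=cal(n); im,d=capture(n); np.savez(f'wrist1.npz',im=im,d=d,K=c[0],D=c[1],R=c[2],t=c[3]); save(im,'wrist1')
```

```text
1.225 [ 0.4973498  -0.17199966  0.25769918] [-1.79907039e+02  9.16507602e-03 -9.01731409e+01] [ 2.29361040e+00  5.25756715e+00 -1.52102262e+01 -5.50631202e-03
 -6.94389371e+01 -2.46482906e+00] [ 2.09276014  2.45855467  2.53466226  0.17054456  0.6309995  -1.76885554]
```

View pics/wrist1.png

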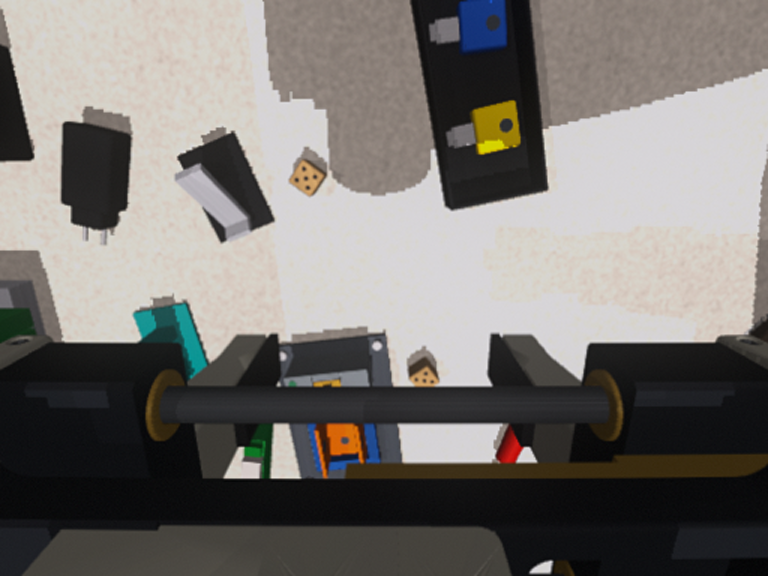

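The wrist view shows the yellow key at (495,127), the blue key at (483,25) and the aluminium ramp running from (195,175) to (238,230). The die and adapter lie near the rest.

```bash
cat > m2.py <<'E'
from h import *
z=np.load('wrist1.npz'); c=(z['K'],z['D'],z['R'],z['t']); im=z['im'];d=z['d']
W=cloud(c,d)
hsv=cv2.cvtColor(im,cv2.COLOR_RGB2HSV); H,S,V=[hsv[...,i].astype(int) for i in range(3)]
m=(H>=22)&(H<=32)&(S>120)&(W[...,2]>.014)&(W[...,2]<.024)
k,lab,st,ce=cv2.connectedComponentsWithStats(m.astype(np.uint8)); i=1+np.argmax(st[1:,4]); 
print(st[i])
mm=cv2.morphologyEx((lab==i).astype(np.uint8),cv2.MORPH_CLOSE,np.ones((9,9)))
print('zmed',np.median(W[lab==i][:,2]))
ys,xs=np.nonzero(mm); P=W[ys,xs]; P=P[np.isfinite(P[:,2])&(P[:,2]>.012)]
r=cv2.minAreaRect((P[:,:2]*1000).astype(np.float32)); print('bow rect',r)
# blade: grey px in tray beside bow
b=np.median(P,0)
g=(S<60)&(V>110)&(abs(W[...,0]-b[0]-.03)<.03)&(abs(W[...,1]-b[1])<.02)&(W[...,2]>.008)&(W[...,2]<.02)
Q=W[g]; print('blade n',len(Q),Q.mean(0),Q.min(0),Q.max(0), 'dir deg',np.degrees(np.arctan2(*(Q.mean(0)-b)[[1,0]])))
# rest: points in a region
m=(abs(W[...,0]-.655)<.09)&(abs(W[...,1]+.23)<.08)&(W[...,2]>.012)&(W[...,2]<.09)
k,lab,st,ce=cv2.connectedComponentsWithStats(m.astype(np.uint8))
for i in range(1,k):
  if st[i,4]>30:
    Q=W[lab==i]; print(st[i],Q.mean(0),Q.min(0),Q.max(0))
save(im,'w1_rest',(100,60,220,180),5); save(im,'w1_key',(270,50,370,140),6)
E
python3 m2.py
```

```text
[314  67  33  36 856]
zmed 0.01773773904236916
bow rect ((395.7247314453125, -277.4366149902344), (40.41059875488281, 40.194915771484375), 12.30820369720459)
blade n 151 [ 0.42398206 -0.27146037  0.01329304] [ 0.41569351 -0.27984139  0.01097816] [ 0.43301818 -0.26286046  0.01526297] dir deg 13.607094871686353
[ 66  86  19  37 457] [ 0.74030789 -0.25657981  0.02596854] [ 0.73436058 -0.27659384  0.01203086] [ 0.7449861  -0.22943428  0.03576904]
[192 107  16  25 242] [ 0.57253837 -0.23357854  0.02473259] [ 0.56509863 -0.24863408  0.01342824] [ 0.58527336 -0.21636638  0.02697525]
[ 116  108   52   54 1252] [ 0.64610772 -0.21737773  0.04312348] [ 0.62326361 -0.24782824  0.0120122 ] [ 0.67010144 -0.17463769  0.07105738]
```

View pics/w1_rest.png

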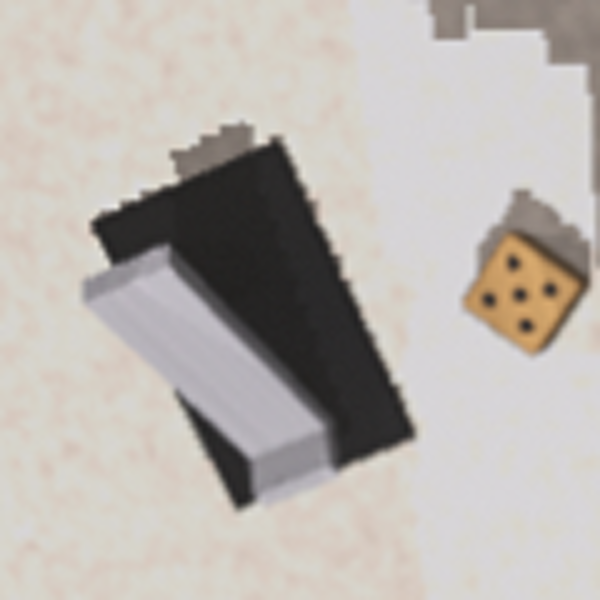

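View pics/w1_key.png

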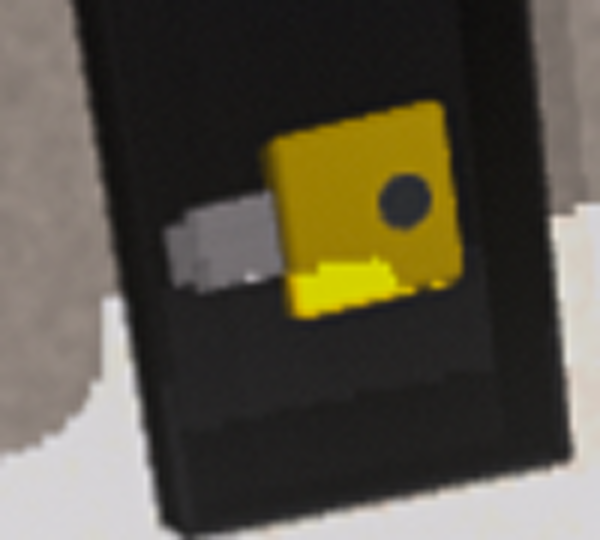

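```bash
cat > m3.py <<'E'
from h import *
z=np.load('wrist1.npz'); c=(z['K'],z['D'],z['R'],z['t']); im=z['im'];d=z['d']
W=cloud(c,d)
hsv=cv2.cvtColor(im,cv2.COLOR_RGB2HSV); H,S,V=[hsv[...,i].astype(int) for i in range(3)]
# base of rest: dark pixels z~6mm
m=(abs(W[...,0]-.645)<.07)&(abs(W[...,1]+.22)<.07)&(W[...,2]>.0035)&(W[...,2]<.0085)&(V<90)
k,lab,st,ce=cv2.connectedComponentsWithStats(m.astype(np.uint8)); 
allp=[]
for i in range(1,k):
  if st[i,4]>40: allp.append(W[lab==i])
P=np.vstack(allp); print('base',len(P),cv2.minAreaRect((P[:,:2]*1000).astype(np.float32)))
a0=cv2.minAreaRect((P[:,:2]*1000).astype(np.float32))
# ramp
m=(W[...,0]>.615)&(W[...,0]<.68)&(W[...,1]>-.26)&(W[...,1]<-.165)&(W[...,2]>.012)&(W[...,2]<.09)
Q=W[m]; print(len(Q))
# normals via ransac of plane with 45deg
best=None; rng=np.random.default_rng(0)
for _ in range(800):
    a,b,e=Q[rng.choice(len(Q),3,False)]; n=np.cross(b-a,e-a); l=np.linalg.norm(n)
    if l<1e-8: continue
    n/=l; n*=np.sign(n[2]); 
    inl=abs((Q-a)@n)<.002
    if best is None or inl.sum()>best.sum(): best=inl
A=Q[best]; ce=A.mean(0); n=np.linalg.svd(A-ce)[2][2]; n*=np.sign(n[2])
print('ramp inl',best.sum(),'n',n,'tilt',np.degrees(np.arccos(n[2])),'az downhill',np.degrees(np.arctan2(n[1],n[0])),'z range',np.percentile(A[:,2],[1,99]))
az=np.arctan2(n[1],n[0]); ex=np.array([np.cos(az),np.sin(az)]); ey=np.array([-ex[1],ex[0]])
u=A[:,:2]@ex; v=A[:,:2]@ey; print('u',np.percentile(u,[1,99]),'v',np.percentile(v,[1,99]), 'u+z',np.median(u+A[:,2]))
for th in np.arange(100,130,2.):
    t=np.radians(th); e=np.array([-np.sin(t),np.cos(t)]); vv=A[:,:2]@e; print(th,np.ptp(np.percentile(vv,[2,98])),end=' | ')
print()
rect=cv2.minAreaRect((A[:,:2]*1000).astype(np.float32)); print('ramp top rect',rect)
# tray rim
m=(W[...,0]>.3)&(W[...,0]<.5)&(W[...,1]>-.45)&(W[...,1]<-.17)&(abs(W[...,2]-.04)<.006)
T=W[m]; print('rim',len(T),np.median(T[:,2]),cv2.minAreaRect((T[:,:2]*1000).astype(np.float32)))
print('rim y max',T[:,1].max())
E
python3 m3.py
```

```text
base 1424 ((649.990478515625, -222.79150390625), (59.59703826904297, 89.10302734375), 20.956087112426758)
1252
ramp inl 819 n [-0.26527443  0.64753423  0.71437308] tilt 44.408155392384366 az downhill 112.27737117216228 z range [0.01936602 0.06952857]
u [-0.47090928 -0.41868632] v [-0.5296649  -0.50527579] u+z -0.39981156607939305
100.0 0.028399780026861277 | 102.0 0.027397984632014594 | 104.0 0.026290123991627667 | 106.0 0.02535068988006217 | 108.0 0.02449700750284678 | 110.0 0.02389366286882444 | 112.0 0.02387210344394919 | 114.0 0.0243417333517828 | 116.0 0.025109045776015138 | 118.0 0.026153235183572265 | 120.0 0.02687296445468268 | 122.0 0.027996284877448097 | 124.0 0.029209686960947834 | 126.0 0.030333137128039478 | 128.0 0.031251643932692696 | 
ramp top rect ((647.0264892578125, -214.07110595703125), (25.111530303955078, 56.13431930541992), 22.10020637512207)
rim 1304 0.03939967066692093 ((411.6593322753906, -296.5937805175781), (89.05760192871094, 168.9988250732422), 11.6603364944458)
rim y max -0.2057019475954011
```

>>> apply_moves --commands '[{"grip": 0.32,"slide": [0.03,0.03,0.03],"roll": 10},{"grip": 0.32,"slide": [0.06,0.06,0.06],"roll": 20},{"grip": 0.32,"slide": [0.09,0.09,0.09],"roll": 30},{"grip": 0.32,"slide": [0.107,0.101,0.12],"roll": 40},{"grip": 0.32,"slide": [0.107,0.101,0.14],"roll": 50}]'

```text
time_s: 1.9
tcp_pos: [0.3985, -0.2775, 0.1152]
eef_rot: [179.9, -0.0, -140.4]
contact_force: [1.0, 0.4, -0.5]
gripper_width: 0.0596
```

>>> apply_moves --commands '[{"grip": 0.32,"slide": [0,0,0],"roll": 10},{"grip": 0.32,"slide": [0,0,0],"roll": 20},{"grip": 0.32,"slide": [0,0,0],"roll": 27.3},{"grip": 0.32,"slide": [0,0,0],"roll": 27.3}]'

```text
time_s: 2.4
tcp_pos: [0.3998, -0.2767, 0.1164]
eef_rot: [180.0, -0.0, -167.2]
contact_force: [-0.1, 0.2, 1.0]
gripper_width: 0.0596
```

```bash
cat > st.py <<'E'
from h import *
import sys
s=get_state(); print(s['time_s'],np.round(s['tcp_pos'],4),np.round(s['eef_rot'],2),'j',np.round(s['joints'],1),'F',np.round(s['contact_force'],1),'M',np.round(s['moment'],2),'w',round(s['gripper_width'],4))
if len(sys.argv)>3:
    tx,ty,tyaw=map(float,sys.argv[1:4]); y=np.radians(s['eef_rot'][2]); ex=np.array([np.cos(y),np.sin(y)]); ey=np.array([np.sin(y),-np.cos(y)])
    dd=np.array([tx,ty])-s['tcp_pos'][:2]; print('slide x %.4f y %.4f roll %.2f'%(dd@ex,dd@ey,(s['eef_rot'][2]-tyaw+180)%360-180))
E
python3 st.py 0.3986 -0.2768 -167.5
```

```text
2.4 [ 0.3998 -0.2767  0.1164] [ 1.800e+02 -1.000e-02 -1.672e+02] j [-11.5   8.8 -31.3   0.  -49.9 -65.7] F [-0.1  0.2  1. ] M [-0.02 -0.1   0.03] w 0.0596
slide x 0.0012 y 0.0002 roll 0.30
```

>>> apply_moves --commands '[{"grip": 0.32,"slide": [0.001,0,0.04],"roll": 0.3},{"grip": 0.32,"slide": [0.001,0,0.075],"roll": 0.3},{"grip": 0.32,"slide": [0.001,0,0.095],"roll": 0.3},{"grip": 0.32,"slide": [0.001,0,0.109],"roll": 0.3},{"grip": 0.32,"slide": [0.001,0,0.109],"roll": 0.3}]'

```text
time_s: 3.02
tcp_pos: [0.3978, -0.277, 0.0068]
eef_rot: [180.0, -0.1, -167.5]
contact_force: [-0.4, -0.2, 0.6]
gripper_width: 0.0596
```

```bash
python3 st.py 0.3986 -0.2768 -167.5
python3 - <<'E'
from h import *
im,d=capture('side'); save(im,'side_pre',(190,230,320,360),5)
E
```

```text
3.025 [ 0.3978 -0.277   0.0068] [ 1.7996e+02 -9.0000e-02 -1.6751e+02] j [-11.5  18.2 -38.    0.  -33.9 -66. ] F [-0.4 -0.2  0.6] M [-0.04 -0.1   0.07] w 0.0596
slide x -0.0009 y 0.0000 roll -0.01
```

View pics/side_pre.png

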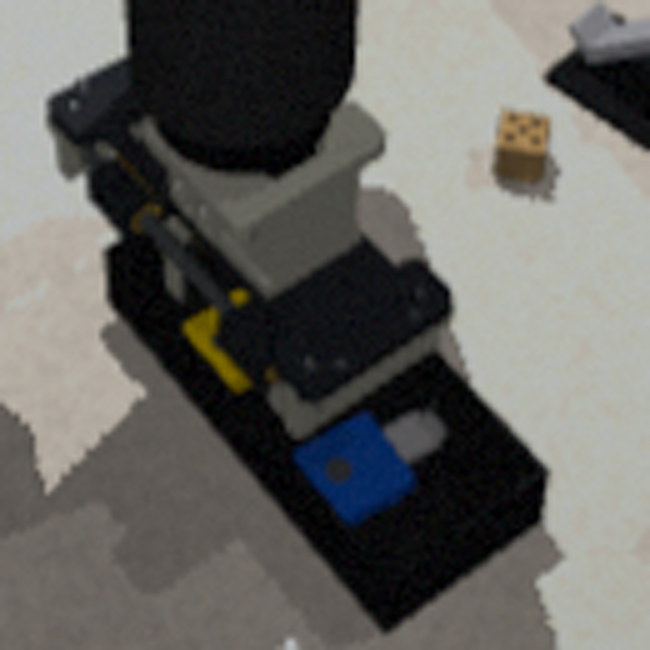

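The fingers straddle the yellow bow at (225,340) and clear the blue key at (355,465).

>>> apply_moves --commands '[{"grip": 1,"slide": [0,0,0],"roll": 0},{"grip": 1,"slide": [0,0,0],"roll": 0},{"grip": 1,"slide": [0,0,0],"roll": 0},{"grip": 1,"slide": [0,0,0],"roll": 0},{"grip": 1,"slide": [0,0,-0.03],"roll": 0}]' --grip_force 10

```text
time_s: 3.7
tcp_pos: [0.3964, -0.2768, 0.0364]
eef_rot: [179.9, -0.2, -167.6]
contact_force: [-0.0, -0.0, -0.5]
gripper_width: 0.0399
```

>>> apply_moves --commands '[{"grip": 1,"slide": [0,0,-0.05],"roll": 0},{"grip": 1,"slide": [0,0,-0.1],"roll": 0},{"grip": 1,"slide": [0,0,-0.15],"roll": -10},{"grip": 1,"slide": [0,0,-0.15],"roll": -20},{"grip": 1,"slide": [0,0,-0.15],"roll": -30}]'

```text
time_s: 4.32
tcp_pos: [0.398, -0.2772, 0.1884]
eef_rot: [-179.9, 0.1, -137.3]
contact_force: [-0.9, -0.3, -1.9]
gripper_width: 0.04
```

```bash
python3 st.py 0.3986 -0.2768 -167.5
python3 - <<'E'
from h import *
im,d=capture('side'); save(im,'side_p1',(170,180,320,340),5)
im,d=capture('wrist'); save(im,'wr_p1')
E
```

```text
4.325 [ 0.398  -0.2772  0.1884] [-1.7993e+02  7.0000e-02 -1.3728e+02] j [-11.6   4.2 -25.9  -0.  -59.8 -35.7] F [-0.9 -0.3 -1.9] M [-0.01  0.01 -0.04] w 0.04
slide x -0.0007 y -0.0001 roll 30.22
```

View pics/side_p1.png

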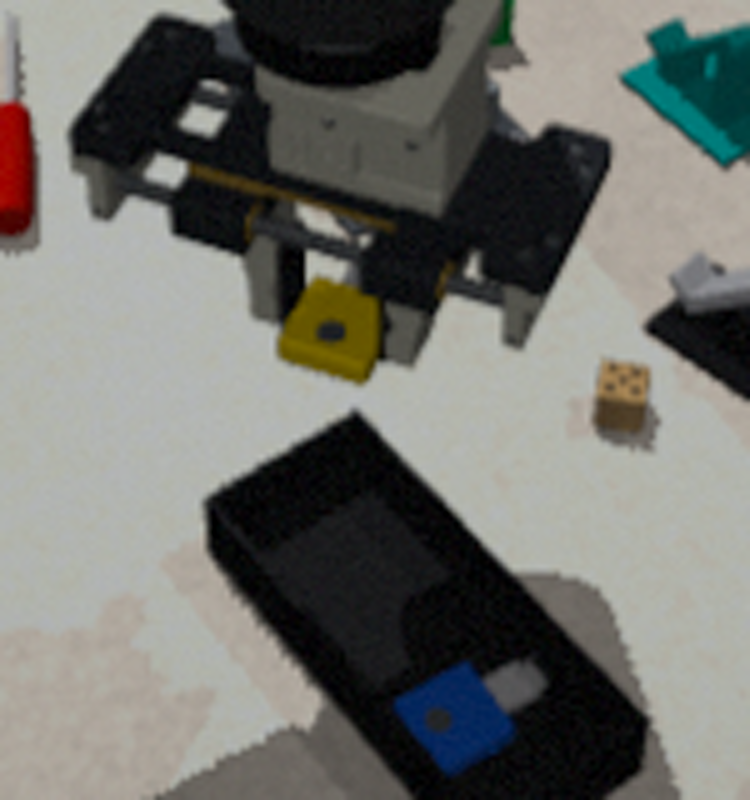

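View pics/wr_p1.png

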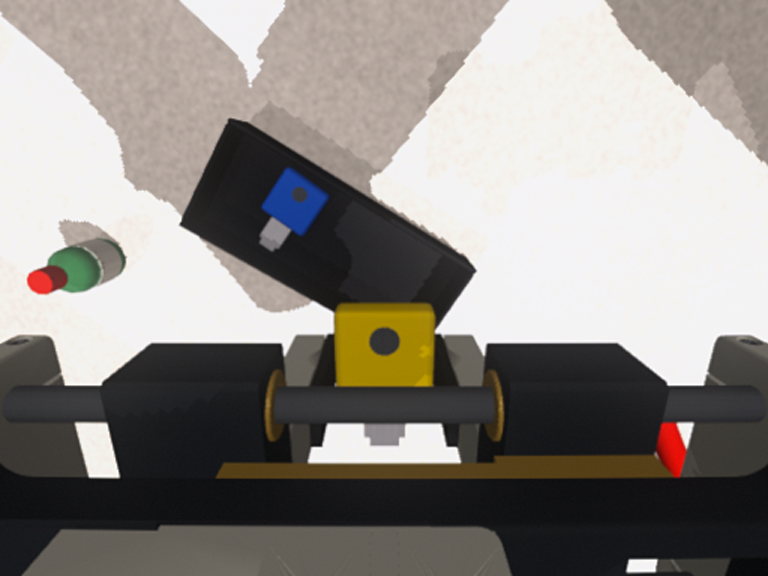

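The yellow key is held level, with the bow at wrist picture (384,345) and the blade towards tool −x. The blue key is undisturbed at (293,200). Now I measure how the key sits in the grip.

```bash
cat > kt.py <<'E'
from h import *
def key_in_tool(n='wrist',pic=None):
    s=get_state(); c=cal(n); im,d=capture(n)
    if pic: save(im,pic)
    W=cloud(c,d); T=Ro.from_euler('xyz',s['eef_rot'],degrees=True).as_matrix()
    P=(W-s['tcp_pos'])@T
    hsv=cv2.cvtColor(im,cv2.COLOR_RGB2HSV); H,S,V=[hsv[...,i].astype(int) for i in range(3)]
    m=(H>=21)&(H<=33)&(S>130)&(V>50)&(abs(P[...,1])<.03)&(abs(P[...,0])<.05)&(abs(P[...,2])<.06)
    Q=P[m]; return s,c,im,d,W,P,Q
if __name__=='__main__':
    s,c,im,d,W,P,Q=key_in_tool()
    print(len(Q),np.median(Q,0),np.percentile(Q,[2,98],axis=0))
    A=np.c_[Q[:,0],Q[:,1],np.ones(len(Q))]
    # robust plane z=ax+by+c
    w=np.ones(len(Q),bool)
    for _ in range(6):
        co=np.linalg.lstsq(A[w],Q[w,2],rcond=None)[0]; r=abs(A@co-Q[:,2]); w=r<.0015
    print('tilt about y deg',np.degrees(np.arctan(co[0])),'about x',np.degrees(np.arctan(co[1])),'z at 0',co[2],w.sum())
E
python3 kt.py
```

```text
3343 [ 0.00935581  0.00016611 -0.00938452] [[-7.95526678e-03 -1.87565849e-02 -1.07050363e-02]
 [ 2.29295730e-02  1.90389818e-02 -6.29807000e-05]]
tilt about y deg 0.21731923271150258 about x 0.1232827403959063 z at 0 -0.009525994254640811 2800
```

```bash
python3 st.py 0.610 -0.121 -68.3
```

```text
4.475 [ 0.3978 -0.2771  0.1875] [ 1.7999e+02  1.0000e-02 -1.3777e+02] j [-11.6   4.2 -25.9  -0.  -59.8 -36.2] F [-0.6 -0.2  0.2] M [-0.06 -0.02  0.01] w 0.0397
slide x -0.2621 y -0.0270 roll -69.47
```

>>> apply_moves --commands '[{"grip": 1,"slide": [-0.05,-0.005,-0.01],"roll": -10},{"grip": 1,"slide": [-0.1,-0.01,-0.01],"roll": -20},{"grip": 1,"slide": [-0.15,-0.015,-0.01],"roll": -30},{"grip": 1,"slide": [-0.2,-0.02,-0.01],"roll": -40},{"grip": 1,"slide": [-0.25,-0.025,-0.01],"roll": -50}]'

```text
time_s: 5.1
tcp_pos: [0.6005, -0.126, 0.1972]
eef_rot: [180.0, -0.0, -87.5]
contact_force: [0.3, -0.7, -0.8]
gripper_width: 0.0397
```

```bash
python3 st.py 0.610 -0.121 -68.3
```

```text
5.1 [ 0.6005 -0.126   0.1972] [179.96  -0.   -87.53] j [  6.4  16.   -9.8   0.  -64.2  -3.9] F [ 0.3 -0.7 -0.8] M [-0.07 -0.07  0.01] w 0.0397
slide x -0.0046 y -0.0097 roll -19.23
```

>>> apply_moves --commands '[{"grip": 1,"slide": [-0.004,-0.01,0],"roll": -10},{"grip": 1,"slide": [-0.004,-0.01,0],"roll": -19.2},{"grip": 1,"slide": [-0.004,-0.01,0],"roll": -19.2}]'

```text
time_s: 5.48
tcp_pos: [0.6092, -0.1225, 0.1969]
eef_rot: [179.9, 0.0, -68.6]
contact_force: [-0.1, 0.7, 0.3]
gripper_width: 0.0399
```

```bash
cat > rest.py <<'E'
from h import *
import sys
s=get_state(); c=cal('wrist'); im,d=capture('wrist'); save(im,sys.argv[1]); W=cloud(c,d)
print(s['time_s'],s['tcp_pos'],s['eef_rot'])
hsv=cv2.cvtColor(im,cv2.COLOR_RGB2HSV); H,S,V=[hsv[...,i].astype(int) for i in range(3)]
m=(abs(W[...,0]-.65)<.08)&(abs(W[...,1]+.222)<.08)&(W[...,2]>.0035)&(W[...,2]<.0085)&(V<100)
k,lab,st,ce=cv2.connectedComponentsWithStats(m.astype(np.uint8)); 
P=np.vstack([W[lab==i] for i in range(1,k) if st[i,4]>40]); print('base',len(P),np.median(P[:,2]),cv2.minAreaRect((P[:,:2]*1000).astype(np.float32)))
m=(W[...,0]>.61)&(W[...,0]<.69)&(W[...,1]>-.265)&(W[...,1]<-.165)&(W[...,2]>.012)&(W[...,2]<.09)&(S<60)
Q=W[m]; best=None; rng=np.random.default_rng(0)
for _ in range(800):
    a,b,e=Q[rng.choice(len(Q),3,False)]; n=np.cross(b-a,e-a); l=np.linalg.norm(n)
    if l<1e-8: continue
    n/=l; inl=abs((Q-a)@n)<.0015
    if abs(abs(n[2])-.707)>.1: continue
    if best is None or inl.sum()>best.sum(): best=inl
A=Q[best]; ce=A.mean(0); n=np.linalg.svd(A-ce)[2][2]; n*=np.sign(n[2])
print('ramp inl',best.sum(),'n',n,'tilt',np.degrees(np.arccos(n[2])),'az',np.degrees(np.arctan2(n[1],n[0])),'z range',np.percentile(A[:,2],[0,1,99,100]))
az=np.radians(float(sys.argv[2]) if len(sys.argv)>2 else 111.7); ex=np.array([np.cos(az),np.sin(az)]); ey=np.array([-ex[1],ex[0]])
u=A[:,:2]@ex; v=A[:,:2]@ey; vl=np.percentile(v,[1,99]); ux=np.median(u+A[:,2])
print('v',vl,vl.mean(),'width',np.ptp(vl),'u+z',ux, 'slope check',np.polyfit(u,A[:,2],1))
f=(ux-.02)*ex+vl.mean()*ey; print('foot',f)
rect=cv2.minAreaRect((A[:,:2]*1000).astype(np.float32)); print('ramp top rect',rect)
for nm,uu,zz in [('lip',0,.02),('top',-.0495,.0695)]:
    p=np.r_[f+uu*ex,zz]; print(nm,p,pix(c,p)*1.5)
E
python3 rest.py wr_rest
```

```text
5.475 [ 0.60916203 -0.12253653  0.19687173] [ 1.79929858e+02  2.19683796e-02 -6.86415509e+01]
base 2473 0.00589222041065101 ((651.0346069335938, -222.71279907226562), (59.75740432739258, 89.660888671875), 21.21296501159668)
ramp inl 1284 n [-0.25454606  0.65291756  0.71337575] tilt 44.489755991218566 az 111.29879219798279 z range [0.01885297 0.0199965  0.0692828  0.07042222]
v [-0.53461564 -0.51104654] -0.5228310899862416 width 0.023569105954797664 u+z -0.39491862503251596 slope check [-0.98082463 -0.38643623]
foot [ 0.63919421 -0.19219931]
ramp top rect ((648.2484741210938, -214.8303680419922), (24.08919906616211, 53.62744140625), 21.287181854248047)
lip [ 0.63919421 -0.19219931  0.02      ] [[379.66234421 161.74626337]]
top [ 0.65749668 -0.23819137  0.0695    ] [[378.47037378  80.63781401]]
```

View pics/wr_rest.png

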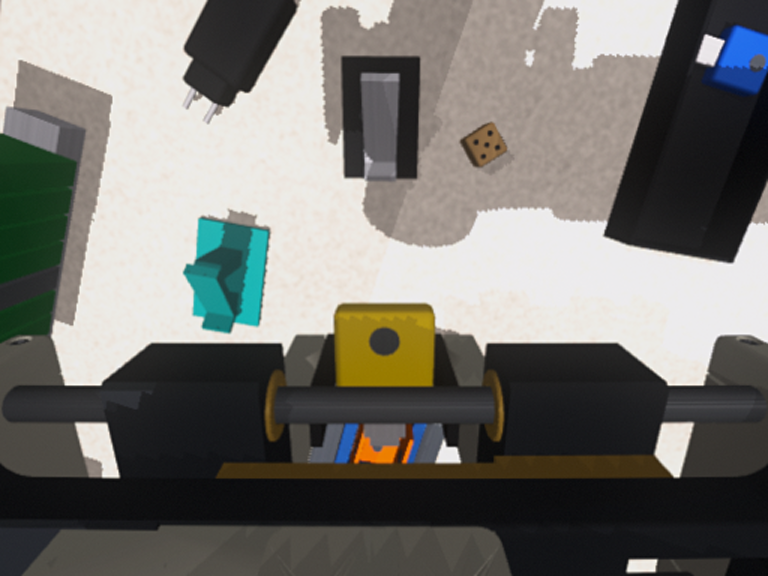

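```bash
python3 st.py 0.6488 -0.2169 -68.7
```

```text
5.525 [ 0.6091 -0.1227  0.1971] [ 1.7995e+02  1.0000e-02 -6.8750e+01] j [  6.6  16.7  -8.8  -0.  -64.5  14.7] F [ 0.4  0.2 -1.4] M [-0.01  0.04 -0.03] w 0.04
slide x 0.1022 y -0.0029 roll -0.05
```

>>> apply_moves --commands '[{"grip": 1,"slide": [0.04,-0.002,0.02],"roll": 0},{"grip": 1,"slide": [0.08,-0.003,0.06],"roll": 0},{"grip": 1,"slide": [0.102,-0.003,0.09],"roll": 0},{"grip": 1,"slide": [0.102,-0.003,0.1],"roll": 0},{"grip": 1,"slide": [0.102,-0.003,0.1],"roll": 0}]'

```text
time_s: 6.15
tcp_pos: [0.649, -0.2164, 0.097]
eef_rot: [179.9, 0.0, -68.6]
contact_force: [0.9, 0.5, 0.5]
gripper_width: 0.0401
```

```bash
python3 st.py 0.6488 -0.2169 -68.7;  python3 - <<'E'
from h import *
im,d=capture('side'); save(im,'side_l1',(270,170,390,270),6)
E
```

```text
6.15 [ 0.649  -0.2164  0.097 ] [ 1.7993e+02  3.0000e-02 -6.8580e+01] j [ -2.2  27.   -7.1  -0.  -56.   23.6] F [0.9 0.5 0.5] M [-0.03  0.02  0.01] w 0.0401
slide x 0.0004 y 0.0004 roll 0.12
```

View pics/side_l1.png

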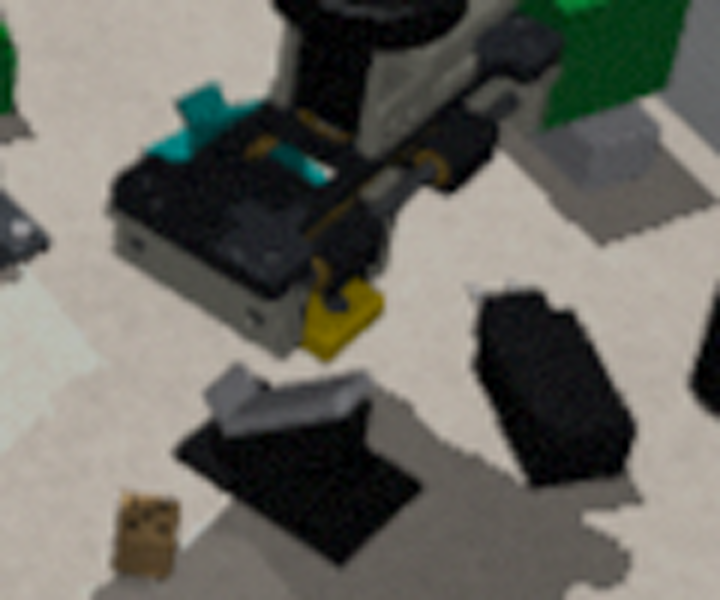

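The key is above the ramp, bow at (345,310) on the uphill side. I lower it so the ramp's top edge tips the bow.

>>> apply_moves --commands '[{"grip": 1,"slide": [0,0,0.015],"roll": 0},{"grip": 1,"slide": [0,0,0.022],"roll": 0},{"grip": 1,"slide": [0,0,0.026],"roll": 0},{"grip": 1,"slide": [0,0,0.029],"roll": 0},{"grip": 1,"slide": [0,0,0.032],"roll": 0}]' --grip_force 6

```text
time_s: 6.82
tcp_pos: [0.6495, -0.2161, 0.0656]
eef_rot: [180.0, 0.0, -68.4]
contact_force: [-2.8, 1.3, 1.8]
gripper_width: 0.0399
```

```bash
python3 st.py 0.6488 -0.2169 -68.7;  python3 kt.py
python3 - <<'E'
from h import *
im,d=capture('wrist'); save(im,'w_l2',(180,150,340,320),4)
E
```

```text
6.825 [ 0.6495 -0.2161  0.0656] [ 1.80e+02  2.00e-02 -6.84e+01] j [ -2.1  28.8  -8.8  -0.  -52.5  23.8] F [-2.8  1.3  1.8] M [0.94 0.8  0.  ] w 0.0399
slide x 0.0005 y 0.0009 roll 0.30
3143 [ 0.01091499  0.00050871 -0.01194303] [[-0.00859004 -0.01852622 -0.01572162]
 [ 0.02156762  0.01973508 -0.00484382]]
tilt about y deg -13.446482117296119 about x -0.08407840331465222 z at 0 -0.010974006316450322 2311
```

View pics/w_l2.png

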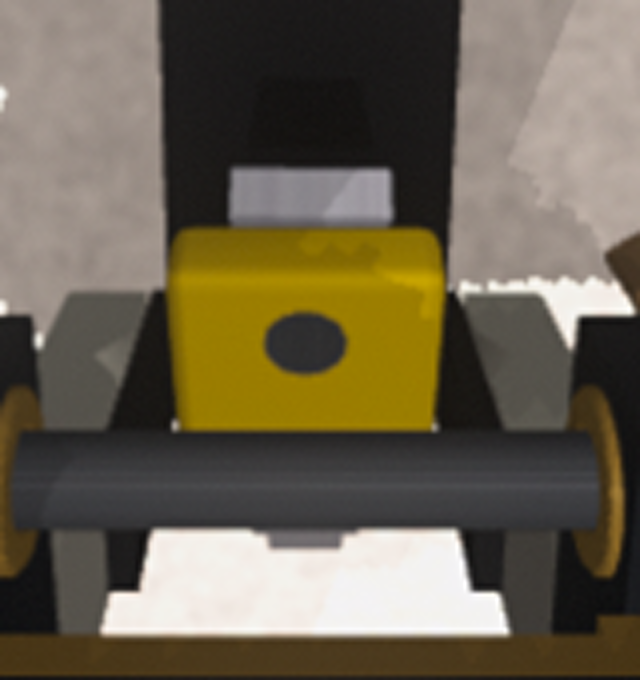

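>>> apply_moves --commands '[{"grip": 1,"slide": [0,0,0.003],"roll": 0},{"grip": 1,"slide": [0,0,0.006],"roll": 0},{"grip": 1,"slide": [0,0,0.009],"roll": 0},{"grip": 1,"slide": [0,0,0.0115],"roll": 0},{"grip": 1,"slide": [0,0,0.0115],"roll": 0}]'

```text
time_s: 7.55
tcp_pos: [0.6498, -0.2165, 0.0538]
eef_rot: [-180.0, -0.0, -68.4]
contact_force: [-0.4, -0.4, -0.2]
gripper_width: 0.0399
```

```bash
python3 st.py 0.6488 -0.2169 -68.7;  python3 kt.py
python3 - <<'E'
from h import *
im,d=capture('wrist'); save(im,'w_l3',(180,150,340,320),3)
im,d=capture('side'); save(im,'side_l3',(270,170,390,270),6)
E
```

```text
7.55 [ 0.6498 -0.2165  0.0538] [-179.99   -0.    -68.4 ] j [ -2.2  29.5  -9.3   0.  -51.2  23.8] F [-0.4 -0.4 -0.2] M [-0.04  0.01 -0.05] w 0.0399
slide x 0.0000 y 0.0011 roll 0.30
2656 [ 0.01200552  0.00048712 -0.01828952] [[-0.01075878 -0.01849203 -0.02322281]
 [ 0.01909243  0.01966714 -0.00429367]]
tilt about y deg -28.192957040897884 about x 0.9519306780223988 z at 0 -0.011658246344869649 639
```

View pics/w_l3.png

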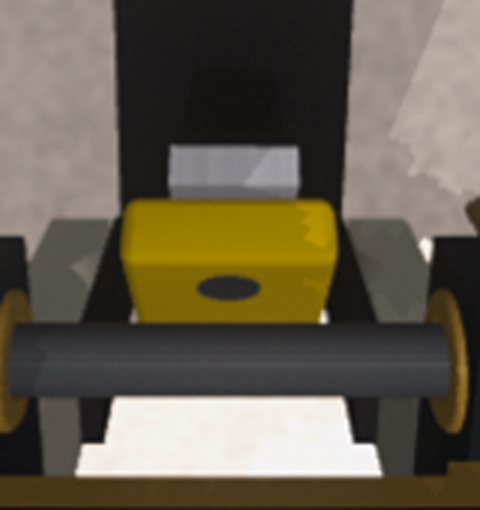

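View pics/side_l3.png

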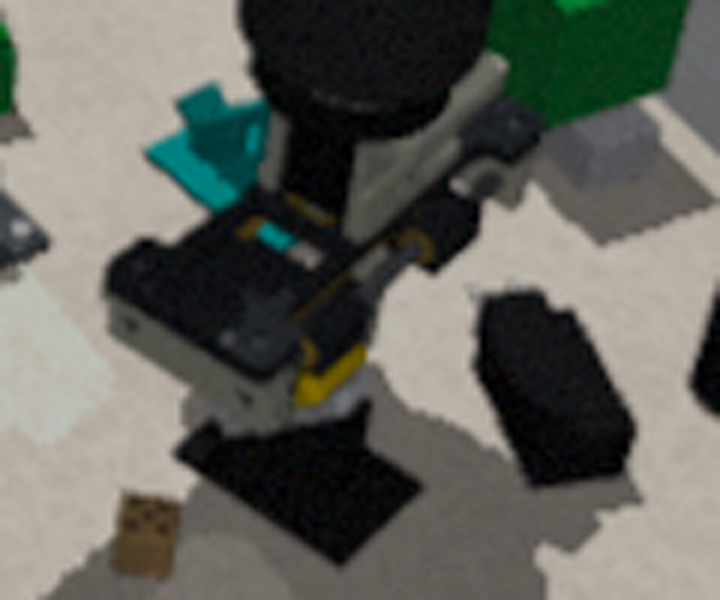

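```bash
cat > prof.py <<'E'
from kt import *
s,c,im,d,W,P,Q=key_in_tool()
print(s['time_s'],s['tcp_pos'])
m=(abs(Q[:,1])>.009)&(abs(Q[:,1])<.017); Q=Q[m]
b=np.round(Q[:,2]*500)/500
for v in np.unique(b):
    q=Q[b==v]; print('z %.3f x %.4f  n%d sd %.4f'%(v,np.median(q[:,0]),len(q),q[:,0].std()))
E
python3 prof.py
```

```text
7.7 [ 0.64953522 -0.21643816  0.0538015 ]
z -0.024 x 0.0120  n36 sd 0.0009
z -0.022 x 0.0118  n280 sd 0.0020
z -0.020 x 0.0144  n183 sd 0.0040
z -0.018 x 0.0161  n191 sd 0.0058
z -0.016 x 0.0174  n156 sd 0.0080
z -0.014 x 0.0000  n109 sd 0.0097
z -0.012 x -0.0028  n39 sd 0.0048
z -0.010 x -0.0051  n32 sd 0.0041
z -0.008 x -0.0070  n45 sd 0.0007
z -0.006 x -0.0095  n44 sd 0.0008
z -0.004 x -0.0112  n20 sd 0.0003
z 0.048 x -0.0060  n1 sd 0.0000
```

The profile puts the key's tilt at about 40°, nearly flat on the ramp. I lower it a touch more and let go.

>>> apply_moves --commands '[{"grip": 1,"slide": [0,0,0.002],"roll": 0},{"grip": 1,"slide": [0,0,0.002],"roll": 0},{"grip": 0.4,"slide": [0,0,0.002],"roll": 0},{"grip": 0.3,"slide": [0,0,0.002],"roll": 0},{"grip": 0.3,"slide": [0,0,0.002],"roll": 0}]'

```text
time_s: 8.38
tcp_pos: [0.6496, -0.2164, 0.052]
eef_rot: [180.0, 0.0, -68.4]
contact_force: [-0.5, 0.5, 0.0]
gripper_width: 0.06
```

```bash
python3 st.py 0.6488 -0.2169 -68.7;  python3 prof.py
python3 - <<'E'
from h import *
im,d=capture('wrist'); save(im,'w_l4',(180,150,340,320),3)
E
```

```text
8.375 [ 0.6496 -0.2164  0.052 ] [180.    0.  -68.4] j [ -2.2  29.6  -9.4  -0.  -51.   23.8] F [-0.5  0.5  0. ] M [-0.03  0.08 -0.01] w 0.06
slide x 0.0001 y 0.0009 roll 0.30
8.375 [ 0.64962429 -0.21644139  0.05200326]
z -0.024 x 0.0101  n13 sd 0.0008
z -0.022 x 0.0100  n250 sd 0.0017
z -0.020 x 0.0126  n186 sd 0.0032
z -0.018 x 0.0147  n183 sd 0.0049
z -0.016 x 0.0164  n143 sd 0.0068
z -0.014 x 0.0173  n85 sd 0.0089
z -0.012 x -0.0022  n35 sd 0.0034
z -0.010 x -0.0040  n26 sd 0.0006
z -0.008 x -0.0060  n23 sd 0.0006
z -0.006 x -0.0078  n18 sd 0.0006
z -0.004 x -0.0094  n31 sd 0.0006
z -0.002 x -0.0114  n24 sd 0.0006
z -0.000 x -0.0133  n32 sd 0.0007
z 0.002 x -0.0147  n11 sd 0.0002
z 0.004 x -0.0158  n1 sd 0.0000
z 0.046 x -0.0071  n2 sd 0.0001
```

View pics/w_l4.png

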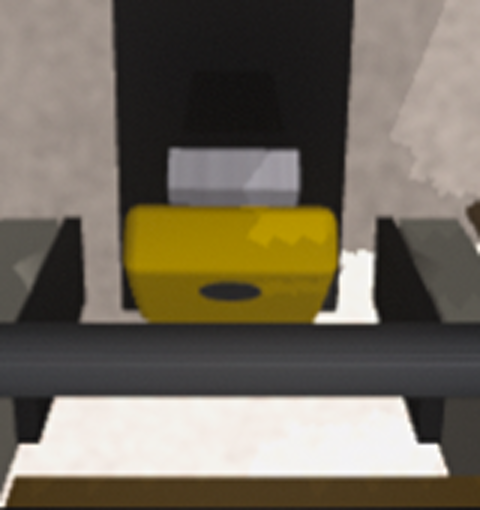

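The key lies free on the ramp with its blade downhill, the slope about 45–48° and the tip at the lip. I let it rest a moment and look from further up before taking it again by its end.

>>> apply_moves --commands '[{"grip": 0.3,"slide": [0,0,-0.03],"roll": 0},{"grip": 0.3,"slide": [0,0,-0.08],"roll": 0},{"grip": 0.3,"slide": [-0.03,0,-0.1],"roll": 0.3},{"grip": 0.3,"slide": [-0.07,0,-0.1],"roll": 0.3},{"grip": 0.3,"slide": [-0.07,0,-0.1],"roll": 0.3}]'

```text
time_s: 9.1
tcp_pos: [0.6233, -0.1494, 0.153]
eef_rot: [-179.9, 0.0, -68.6]
contact_force: [0.3, 0.1, 0.7]
gripper_width: 0.0612
```

```bash
cat > keyrest.py <<'E'
from h import *
s=get_state(); c=cal('wrist'); im,d=capture('wrist'); save(im,'w_onrest'); W=cloud(c,d)
print(s['time_s'],s['tcp_pos'],s['eef_rot'])
az=np.radians(111.3); ex=np.array([np.cos(az),np.sin(az)]); ey=np.array([-ex[1],ex[0]]); f=np.array([.6392,-.1922])
hsv=cv2.cvtColor(im,cv2.COLOR_RGB2HSV); H,S,V=[hsv[...,i].astype(int) for i in range(3)]
m=(H>=21)&(H<=33)&(S>130)&(V>50)&(abs(W[...,0]-.65)<.06)&(abs(W[...,1]+.22)<.06)
Q=W[m]; u=(Q[:,:2]-f)@ex; v=(Q[:,:2]-f)@ey; z=Q[:,2]
n=(u+z-.02)*.7071; sl=(-u+z-.02)*.7071
print(len(Q),'n',np.percentile(n,[5,50,95]),'s',np.percentile(sl,[1,99]),'v',np.percentile(v,[1,99]))
r=cv2.minAreaRect(np.c_[sl,v][n>.012].astype(np.float32)*1000); print(r)
E
python3 keyrest.py
```

```text
9.1 [ 0.62331591 -0.14939212  0.15297047] [-1.79931344e+02  6.26286772e-03 -6.85838278e+01]
1786 n [0.00333619 0.01370088 0.01476173] s [0.01300907 0.06625765] v [-0.01986521  0.02400434]
((84.715576171875, -4.457920074462891), (119.47482299804688, 67.63927459716797), 4.120458126068115)
```

View pics/w_onrest.png

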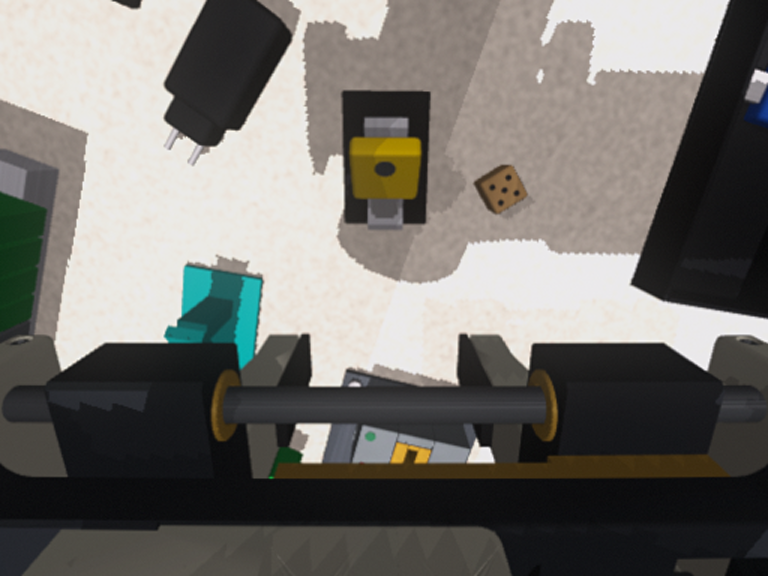

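The key lies squarely on the rest, bow at (385,167), with the ramp visible both above and below it. I take it by its end.

```bash
python3 st.py 0.6516 -0.2239 -68.7
```

```text
9.15 [ 0.6238 -0.1504  0.1527] [-1.7995e+02 -1.0000e-02 -6.8600e+01] j [  3.8  20.5  -9.5  -0.  -60.   17.6] F [0.7 0.2 0. ] M [-0.07  0.01 -0.03] w 0.0612
slide x 0.0786 y 0.0009 roll 0.10
```

>>> apply_moves --commands '[{"grip": 0.3,"slide": [0.04,0.001,0],"roll": 0},{"grip": 0.3,"slide": [0.078,0.001,0.03],"roll": 0},{"grip": 0.3,"slide": [0.078,0.001,0.07],"roll": 0},{"grip": 0.3,"slide": [0.078,0.001,0.1],"roll": 0},{"grip": 0.3,"slide": [0.078,0.001,0.1],"roll": 0}]'

```text
time_s: 9.78
tcp_pos: [0.6493, -0.2251, 0.0489]
eef_rot: [179.7, 0.2, -68.8]
contact_force: [-0.5, -0.2, -0.2]
gripper_width: 0.0614
```

```bash
python3 st.py 0.6516 -0.2239 -68.7; python3 prof.py
python3 - <<'E'
from h import *
im,d=capture('wrist'); save(im,'w_g2',(180,150,340,320),3)
E
```

```text
9.775 [ 0.6493 -0.2251  0.0489] [ 1.797e+02  1.500e-01 -6.876e+01] j [ -2.9  30.1  -8.9  -0.  -51.3  24.2] F [-0.5 -0.2 -0.2] M [-0.04 -0.02  0.02] w 0.0614
slide x -0.0002 y -0.0026 roll -0.06
9.775 [ 0.64925496 -0.22505377  0.04886194]
z -0.026 x 0.0026  n84 sd 0.0010
z -0.024 x 0.0038  n195 sd 0.0016
z -0.022 x 0.0063  n141 sd 0.0011
z -0.020 x 0.0082  n129 sd 0.0010
z -0.018 x 0.0095  n76 sd 0.0008
z -0.016 x 0.0098  n25 sd 0.0006
z 0.042 x -0.0183  n2 sd 0.0001
z 0.044 x -0.0188  n1 sd 0.0000
```

View pics/w_g2.png

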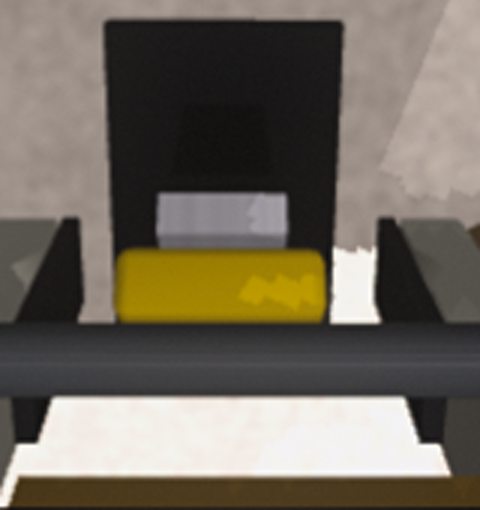

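```bash
python3 st.py 0.6516 -0.2239 -68.7
```

```text
9.875 [ 0.6518 -0.2251  0.0526] [ 1.7999e+02 -3.0000e-02 -6.8700e+01] j [ -2.9  29.9  -8.7   0.  -51.3  24.2] F [0.3 0.2 1.6] M [-0.05  0.04 -0.04] w 0.0613
slide x -0.0012 y -0.0002 roll 0.00
```

>>> apply_moves --commands '[{"grip": 1,"slide": [0,0,0],"roll": 0},{"grip": 1,"slide": [0,0,0],"roll": 0},{"grip": 1,"slide": [0,0,0],"roll": 0},{"grip": 1,"slide": [0,0,0],"roll": 0},{"grip": 1,"slide": [0,0,-0.02],"roll": 0}]' --grip_force 6

```text
time_s: 10.5
tcp_pos: [0.65, -0.2241, 0.0707]
eef_rot: [179.8, 0.1, -68.7]
contact_force: [-0.7, -0.3, -1.3]
gripper_width: 0.0398
```

>>> apply_moves --commands '[{"grip": 1,"slide": [0,0,-0.03],"roll": 0},{"grip": 1,"slide": [0.02,0,-0.05],"roll": 0},{"grip": 1,"slide": [0.045,0,-0.06],"roll": 0},{"grip": 1,"slide": [0.055,0,-0.06],"roll": 0},{"grip": 1,"slide": [0.055,0,-0.06],"roll": 0}]'

```text
time_s: 11.12
tcp_pos: [0.6706, -0.2759, 0.1309]
eef_rot: [179.9, 0.1, -68.8]
contact_force: [-0.4, -0.4, -1.1]
gripper_width: 0.0401
```

```bash
python3 st.py 0.6516 -0.2239 -68.7; python3 prof.py
python3 - <<'E'
from h import *
im,d=capture('wrist'); save(im,'w_g3',(180,150,340,320),3)
im,d=capture('side'); save(im,'side_g3',(270,150,400,260),5)
E
```

```text
11.125 [ 0.6706 -0.2759  0.1309] [ 1.7994e+02  6.0000e-02 -6.8770e+01] j [ -7.   28.8   1.   -0.  -62.2  28.3] F [-0.4 -0.4 -1.1] M [0.02 0.09 0.01] w 0.0401
slide x -0.0553 y -0.0011 roll -0.07
11.125 [ 0.67064724 -0.27586038  0.1309    ]
z -0.022 x 0.0023  n46 sd 0.0009
z -0.020 x 0.0027  n230 sd 0.0019
z -0.018 x 0.0053  n173 sd 0.0035
z -0.016 x 0.0072  n160 sd 0.0047
z -0.014 x 0.0091  n100 sd 0.0007
z -0.012 x 0.0096  n22 sd 0.0003
```

View pics/w_g3.png

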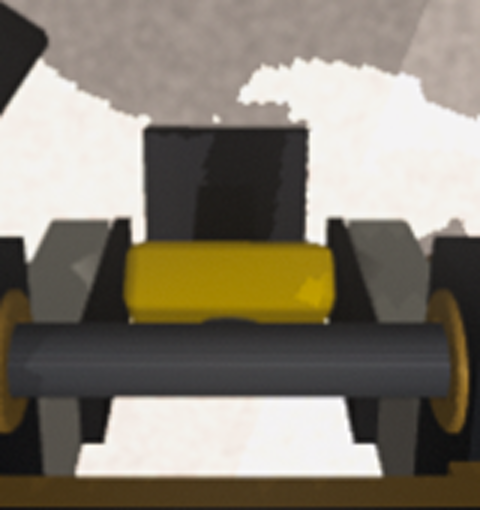

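View pics/side_g3.png

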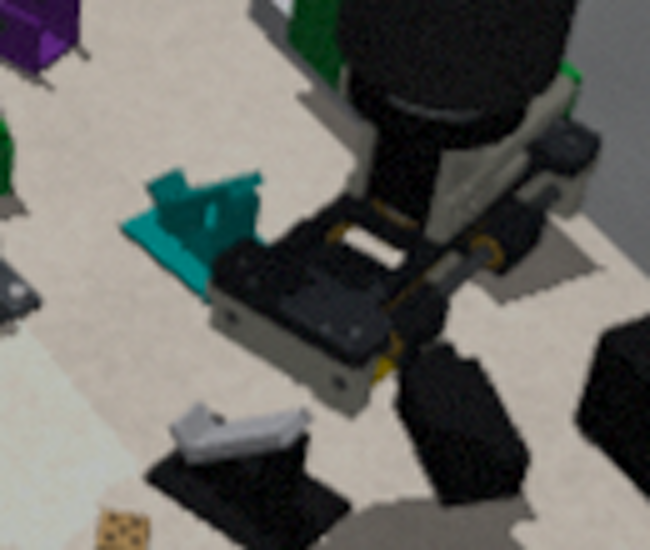

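>>> apply_moves --commands '[{"grip": 1,"slide": [0.008,0,0],"roll": 0},{"grip": 1,"slide": [0.008,0,0.02],"roll": 0},{"grip": 1,"slide": [0.008,0,0.0415],"roll": 0},{"grip": 1,"slide": [0.008,0,0.0415],"roll": 0},{"grip": 1,"slide": [0.004,0,0.0415],"roll": 0}]' --grip_force 5

```text
time_s: 11.9
tcp_pos: [0.6729, -0.2795, 0.0906]
eef_rot: [180.0, -0.0, -68.7]
contact_force: [0.4, 0.8, 0.7]
gripper_width: 0.04
```

```bash
python3 st.py 0.6516 -0.2239 -68.7; python3 prof.py
python3 - <<'E'
from h import *
s=get_state();p=s['tcp_pos'][:2]-np.array([.6392,-.1922]);a=np.radians(111.3);print('u,v',p@[np.cos(a),np.sin(a)],p@[-np.sin(a),np.cos(a)])
im,d=capture('side'); save(im,'side_g4',(270,150,400,260),5)
E
```

```text
11.9 [ 0.6729 -0.2795  0.0906] [ 1.7999e+02 -2.0000e-02 -6.8700e+01] j [ -7.3  31.   -1.    0.  -58.   28.6] F [0.4 0.8 0.7] M [-0.24 -0.08 -0.03] w 0.04
slide x -0.0596 y -0.0004 roll -0.00
11.9 [ 0.67285241 -0.27954128  0.09056133]
z -0.022 x 0.0017  n46 sd 0.0010
z -0.020 x 0.0026  n228 sd 0.0019
z -0.018 x 0.0053  n181 sd 0.0035
z -0.016 x 0.0074  n154 sd 0.0044
z -0.014 x 0.0092  n86 sd 0.0016
z -0.012 x 0.0096  n31 sd 0.0003
z -0.010 x 0.0090  n1 sd 0.0000
u,v -0.09314333492986676 8.820169044198626e-05
```

View pics/side_g4.png

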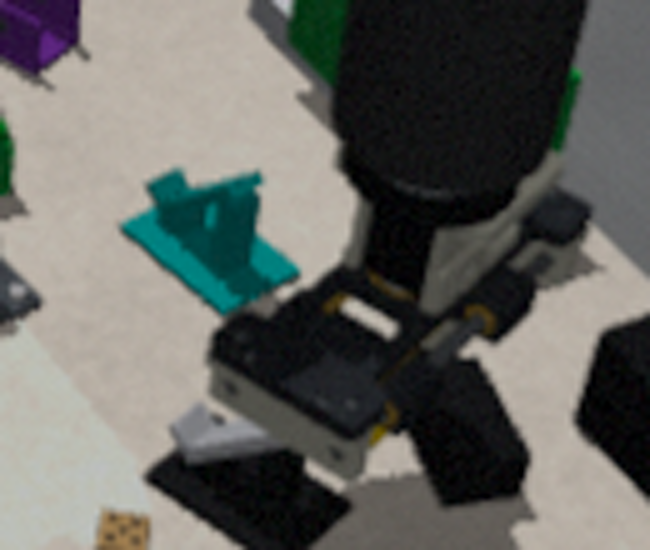

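>>> apply_moves --commands '[{"grip": 1,"slide": [-0.005,0,0],"roll": 0},{"grip": 1,"slide": [-0.012,0,-0.006],"roll": 0},{"grip": 1,"slide": [-0.02,0,-0.011],"roll": 0},{"grip": 1,"slide": [-0.029,0,-0.014],"roll": 0},{"grip": 1,"slide": [-0.034,0,-0.015],"roll": 0}]'

```text
time_s: 12.62
tcp_pos: [0.6602, -0.247, 0.1062]
eef_rot: [-180.0, -0.0, -68.7]
contact_force: [0.7, -1.1, -0.2]
gripper_width: 0.04
```

```bash
python3 st.py 0.6516 -0.2239 -68.7; python3 prof.py
python3 - <<'E'
from h import *
im,d=capture('wrist'); save(im,'w_g5',(180,150,340,320),3)
E
```

```text
12.625 [ 0.6602 -0.247   0.1062] [-1.7997e+02 -2.0000e-02 -6.8670e+01] j [ -4.7  28.2  -3.7   0.  -58.1  26. ] F [ 0.7 -1.1 -0.2] M [-0.43 -0.05  0.  ] w 0.04
slide x -0.0247 y -0.0004 roll 0.03
12.625 [ 0.66024675 -0.24701745  0.10615599]
z -0.020 x 0.0014  n305 sd 0.0027
z -0.018 x 0.0056  n229 sd 0.0032
z -0.016 x 0.0077  n54 sd 0.0004
z -0.014 x 0.0078  n39 sd 0.0003
z -0.012 x 0.0076  n36 sd 0.0003
z -0.010 x 0.0075  n37 sd 0.0002
z -0.008 x 0.0074  n37 sd 0.0003
z -0.006 x 0.0073  n30 sd 0.0002
z -0.004 x 0.0072  n33 sd 0.0002
z -0.002 x 0.0071  n35 sd 0.0003
z 0.000 x 0.0069  n29 sd 0.0002
z 0.002 x 0.0069  n30 sd 0.0003
z 0.004 x 0.0068  n29 sd 0.0003
z 0.006 x 0.0067  n23 sd 0.0002
z 0.008 x 0.0066  n30 sd 0.0002
z 0.010 x 0.0065  n29 sd 0.0002
z 0.012 x 0.0064  n21 sd 0.0002
z 0.014 x 0.0063  n26 sd 0.0002
z 0.016 x 0.0061  n22 sd 0.0002
z 0.018 x 0.0059  n12 sd 0.0001
```

View pics/w_g5.png

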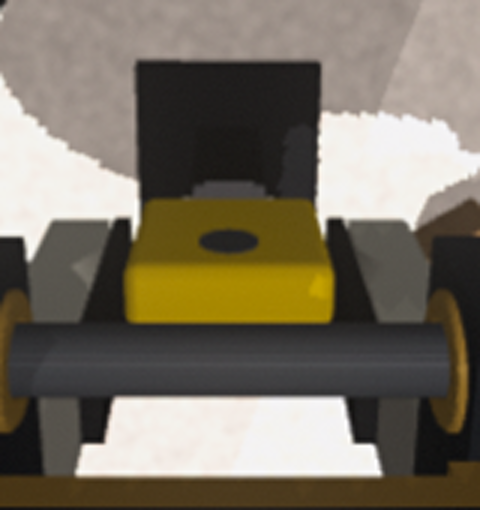

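The key is now nearly upright in the grip, about 3° off. I push 3 mm more.

>>> apply_moves --commands '[{"grip": 1,"slide": [-0.002,0,0],"roll": 0},{"grip": 1,"slide": [-0.0035,0,0],"roll": 0},{"grip": 1,"slide": [-0.0035,0,0],"roll": 0}]'

```text
time_s: 13.1
tcp_pos: [0.6592, -0.2445, 0.1055]
eef_rot: [-180.0, -0.0, -68.7]
contact_force: [0.3, -1.4, -0.3]
gripper_width: 0.0398
```

```bash
cat > vert.py <<'E'
from kt import *
s,c,im,d,W,P,Q=key_in_tool()
print(s['time_s'],s['tcp_pos'],s['contact_force'])
m=(abs(Q[:,1])<.017)&(Q[:,2]>-.013)&(Q[:,2]<.017)&(Q[:,0]>0); A=Q[m]
p=np.polyfit(A[:,2],A[:,0],1); r=abs(np.polyval(p,A[:,2])-A[:,0])<.001; p=np.polyfit(A[r,2],A[r,0],1)
q=np.polyfit(A[r,1],A[r,0],1)
print('tilt deg',np.degrees(np.arctan(p[0])),'x face at z0',p[1],'yaw slope deg',np.degrees(np.arctan(q[0])),'y',np.percentile(Q[:,1],[1,99]),'zmax',np.percentile(Q[:,2],[0.5,99.5]),len(A))
E
python3 vert.py
```

```text
13.1 [ 0.65915094 -0.24450927  0.10552045] [ 0.33024623 -1.36828304 -0.33300874]
tilt deg -0.38415541331338 x face at z0 0.007649265436909971 yaw slope deg 0.040666644876909776 y [-0.01884388  0.0201591 ] zmax [-0.0207084   0.01761655] 943
```

Vertical to 0.4° and centred to 1 mm. I grip harder and back off upwards, and measure the lock from the first wrist picture.

>>> apply_moves --commands '[{"grip": 1,"slide": [0,0,0],"roll": 0},{"grip": 1,"slide": [0.006,0,0],"roll": 0},{"grip": 1,"slide": [0.006,0,-0.04],"roll": 0},{"grip": 1,"slide": [0.006,0,-0.085],"roll": -10},{"grip": 1,"slide": [-0.04,0,-0.095],"roll": -20}]' --grip_force 20

```text
time_s: 13.78
tcp_pos: [0.6464, -0.2092, 0.2034]
eef_rot: [-179.9, -0.2, -48.5]
contact_force: [0.3, 1.0, -1.2]
gripper_width: 0.0399
```

```bash
cat > lock.py <<'E'
from h import *
def lock(c,im,d,reg=None):
    W=cloud(c,d); hsv=cv2.cvtColor(im,cv2.COLOR_RGB2HSV); H,S,V=[hsv[...,i].astype(int) for i in range(3)]
    near=(abs(W[...,0]-.55)<.05)&(abs(W[...,1]+.02)<.05)
    br=(H>=15)&(H<=33)&(S>100)&(V>70)&near&(abs(W[...,2]-.05)<.008)
    k,lab,st,ce=cv2.connectedComponentsWithStats(cv2.morphologyEx(br.astype(np.uint8),cv2.MORPH_CLOSE,np.ones((3,3))))
    big=[i for i in range(1,k) if st[i,4]>20]
    m=np.isin(lab,big)&br
    K=c
    vv,uu=np.nonzero(m)
    # intersect rays with plane z=.05
    def onplane(u,v,z):
        a=world(c,np.c_[u,v],np.ones(len(u))); o=(-c[3])@c[2]; t=(z-o[2])/(a[:,2]-o[2]); return o+(a-o)*t[:,None]
    B=onplane(uu,vv,.05)
    rb=cv2.minAreaRect((B[:,:2]*1000).astype(np.float32)); print('brass',len(B),'zmed',np.median(W[m][:,2]),rb)
    # slot: dark pixels within hull of brass
    hull=cv2.convexHull(np.c_[uu,vv].astype(np.int32)); hm=np.zeros(m.shape,np.uint8); cv2.fillConvexPoly(hm,hull,1)
    sl=(hm>0)&(V<75)
    k,lab,st,ce=cv2.connectedComponentsWithStats(sl.astype(np.uint8))
    if k>1:
        i=1+np.argmax(st[1:,4]); v2,u2=np.nonzero(lab==i); C=onplane(u2,v2,.05)
        rs=cv2.minAreaRect((C[:,:2]*1000).astype(np.float32)); print('slot',len(C),rs,C[:,:2].mean(0))
    return W,onplane
if __name__=='__main__':
    z=np.load('wrist0.npz'); c=(z['K'],z['D'],z['R'],z['t']); W,op=lock(c,z['im'],z['d'])
    # blue rims z=18 orange walls z=46
    im=z['im']; hsv=cv2.cvtColor(im,cv2.COLOR_RGB2HSV); H,S,V=[hsv[...,i].astype(int) for i in range(3)]
    m=(W[...,2]>.003)&(W[...,2]<.009)&(S<90)&(abs(W[...,0]-.55)<.09)&(abs(W[...,1]-.03)<.12)&(V<130)
    P=W[m]; print('plate',len(P),cv2.minAreaRect((P[:,:2]*1000).astype(np.float32)))
    m=(H>=3)&(H<=17)&(S>120)&(W[...,2]>.04)&(W[...,2]<.05); P=W[m]; 
    for a in [P[P[:,0]>P[:,0].mean()],P[P[:,0]<P[:,0].mean()]]: print('wall',len(a),np.median(a,0),np.polyfit(a[:,1],a[:,0],1),a[:,1].min(),a[:,1].max())
E
python3 lock.py; python3 st.py .55 -.02 0
```

```text
brass 427 zmed 0.04982906673429651 ((554.3112182617188, -25.826581954956055), (26.992916107177734, 27.664958953857422), 6.632017612457275)
slot 78 ((554.7824096679688, -26.15976333618164), (6.032955646514893, 18.381345748901367), 6.104881286621094) [ 0.55425584 -0.02620731]
plate 4103 ((541.8047485351562, 30.791305541992188), (176.47262573242188, 188.9667510986328), 6.586306095123291)
wall 175 [0.56747034 0.04005431 0.0454317 ] [0.14117971 0.56070028] -0.03370638959335285 0.07142417422128174
wall 190 [0.52573116 0.04249442 0.04536437] [-0.13719969  0.53179379] -0.036668179979491934 0.07682666129039495
13.775 [ 0.6464 -0.2092  0.2034] [-179.86   -0.23  -48.53] j [ -1.5  21.6  -0.9   0.1 -67.3  42.9] F [ 0.3  1.  -1.2] M [ 0.16  0.04 -0.  ] w 0.0399
slide x -0.2056 y -0.0531 roll -48.53
```

```bash
python3 st.py .455 -.037 6.3
```

```text
13.775 [ 0.6464 -0.2092  0.2034] [-179.86   -0.23  -48.53] j [ -1.5  21.6  -0.9   0.1 -67.3  42.9] F [ 0.3  1.  -1.2] M [ 0.16  0.04 -0.  ] w 0.0399
slide x -0.2558 y 0.0294 roll -54.83
```

>>> apply_moves --commands '[{"grip": 1,"slide": [-0.045,0.005,0],"roll": -10},{"grip": 1,"slide": [-0.1,0.011,0],"roll": -20},{"grip": 1,"slide": [-0.15,0.017,0],"roll": -30},{"grip": 1,"slide": [-0.205,0.024,0.02],"roll": -40},{"grip": 1,"slide": [-0.254,0.029,0.05],"roll": -50}]'

```text
time_s: 14.4
tcp_pos: [0.4544, -0.0346, 0.1508]
eef_rot: [-179.9, -0.1, 1.6]
contact_force: [0.7, 1.5, -0.5]
gripper_width: 0.0403
```

>>> apply_moves --commands '[{"grip": 1,"slide": [0,0,0.02],"roll": -4.8},{"grip": 1,"slide": [0,0,0.02],"roll": -4.8},{"grip": 1,"slide": [0,0,0.02],"roll": -4.8}]'

```text
time_s: 14.78
tcp_pos: [0.456, -0.0356, 0.1313]
eef_rot: [180.0, -0.0, 6.0]
contact_force: [0.3, -0.8, -0.5]
gripper_width: 0.0393
```

```bash
cat > lk2.py <<'E'
from lock import *
import sys
s=get_state(); c=cal('wrist'); im,d=capture('wrist'); save(im,sys.argv[1]); print(s['time_s'],s['tcp_pos'],s['eef_rot'])
W,op=lock(c,im,d)
E
python3 lk2.py w_lk; python3 vert.py
```

```text
14.775 [ 0.45602726 -0.03563934  0.1313106 ] [ 1.79991126e+02 -4.22985155e-02  5.97162528e+00]
brass 1084 zmed 0.04967151034803377 ((550.8018798828125, -3.9746246337890625), (42.503150939941406, 70.46183776855469), 5.89185094833374)
slot 170 ((553.8426513671875, -25.397666931152344), (6.6732659339904785, 18.935226440429688), 9.19372844696045) [ 0.55400217 -0.02377073]
14.825 [ 0.45611669 -0.03565349  0.1313827 ] [ 0.46040694  0.45138202 -1.38897076]
tilt deg -0.5853501869325437 x face at z0 0.007216107652553253 yaw slope deg 0.05300365065285162 y [-0.01885239  0.01991171] zmax [-0.02083659  0.01743849] 911
```

View pics/w_lk.png

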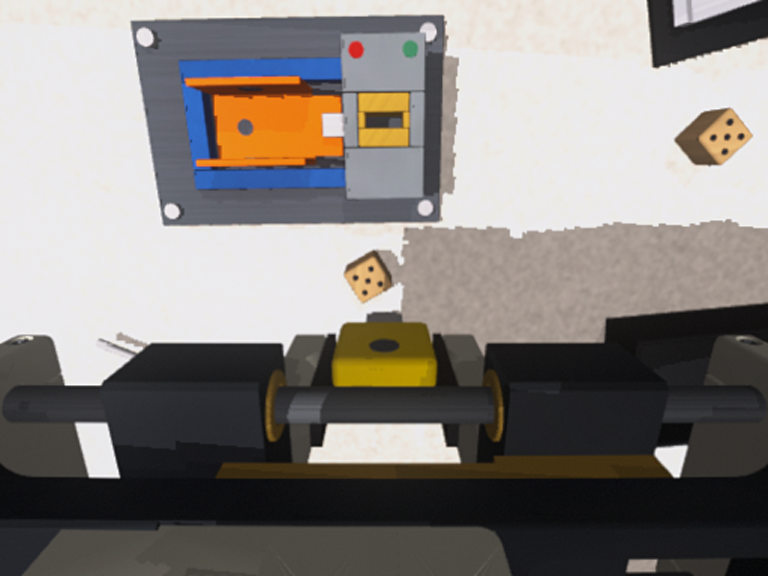

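The lock's brass core shows at (384,120) with its slot along the picture's x. The orange wall contaminated my mask, so I tighten it.

```bash
sed -i 's/near=.*/near=(np.hypot(W[...,0]-.5545,W[...,1]+.0255)<.021)/; s/H>=15)&(H<=33)/H>=17)\&(H<=33)/' lock.py
cat > lk3.py <<'E'
from lock import *
import sys
s=get_state(); c=cal('wrist'); im,d=capture('wrist'); print(s['time_s'],s['tcp_pos'],s['eef_rot'])
W,op=lock(c,im,d)
p=pix(c,[.5545,-.0255,.05])[0]; x,y=map(int,p); save(im,sys.argv[1],(x-45,y-35,x+45,y+35),8); print('crop org',x-45,y-35)
# tower top edges: gray z~50
hsv=cv2.cvtColor(im,cv2.COLOR_RGB2HSV); S=hsv[...,1]
m=(abs(W[...,2]-.05)<.003)&(abs(W[...,0]-.555)<.06)&(abs(W[...,1]+.025)<.04); m=cv2.morphologyEx(m.astype(np.uint8),cv2.MORPH_OPEN,np.ones((3,3)))>0
k,lab,st,ce=cv2.connectedComponentsWithStats(m.astype(np.uint8)); i=1+np.argmax(st[1:,4]); v,u=np.nonzero(lab==i); P=op(u,v,.05); print('tower',cv2.minAreaRect((P[:,:2]*1000).astype(np.float32)))
m=(W[...,2]>.003)&(W[...,2]<.009)&(abs(W[...,0]-.55)<.09)&(abs(W[...,1]-.03)<.12)&(hsv[...,2]<130)
k,lab,st,ce=cv2.connectedComponentsWithStats(m.astype(np.uint8)); i=1+np.argmax(st[1:,4]); P=W[lab==i]; print('plate',len(P),cv2.minAreaRect((P[:,:2]*1000).astype(np.float32)))
E
python3 lk3.py w_lk3
```

```text
14.875 [ 0.45607008 -0.03569025  0.13133149] [-1.79993151e+02 -6.74228235e-02  5.98008706e+00]
brass 992 zmed 0.04977056815642573 ((554.0643310546875, -25.22110939025879), (27.362821578979492, 27.130901336669922), 7.001178741455078)
slot 163 ((553.8450927734375, -25.43368911743164), (6.538699626922607, 18.841014862060547), 8.494565963745117) [ 0.55389491 -0.02349909]
crop org 210 43
tower ((554.0637817382812, -25.092391967773438), (84.04422760009766, 43.9932861328125), 6.6017584800720215)
plate 11259 ((547.419189453125, 32.186676025390625), (124.30875396728516, 190.0107879638672), 6.707481384277344)
```

View pics/w_lk3.png

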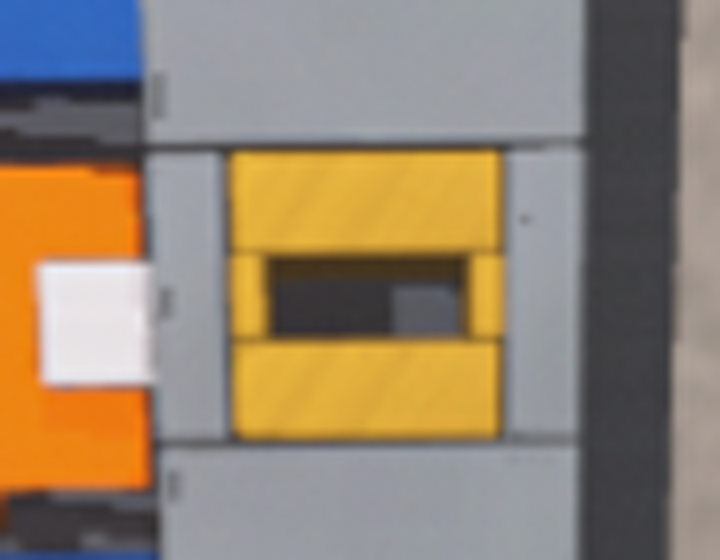

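Nest yaw is 6.65°, the lock axis is at (0.5541, −0.0253), consistent with the plate, and the core is near 0. I go above it.

```bash
python3 st.py .5538 -.0248 6.7
```

```text
14.925 [ 0.4559 -0.0357  0.1312] [-1.7999e+02 -6.0000e-02  5.9900e+00] j [ 20.3   5.  -33.6   0.  -51.4  75.7] F [-0.6 -0.  -1.2] M [-0.1   0.05  0.  ] w 0.0399
slide x 0.0985 y -0.0006 roll -0.71
```

>>> apply_moves --commands '[{"grip": 1,"slide": [0.03,0,-0.005],"roll": -0.7},{"grip": 1,"slide": [0.07,0,-0.005],"roll": -0.7},{"grip": 1,"slide": [0.0985,-0.0006,0],"roll": -0.7},{"grip": 1,"slide": [0.0985,-0.0006,0.015],"roll": -0.7},{"grip": 1,"slide": [0.0985,-0.0006,0.025],"roll": -0.7}]'

```text
time_s: 15.55
tcp_pos: [0.5521, -0.0249, 0.1044]
eef_rot: [-180.0, 0.1, 6.7]
contact_force: [-0.3, -0.2, -0.6]
gripper_width: 0.0398
```

>>> apply_moves --commands '[{"grip": 1,"slide": [0,0,0],"roll": 0}]'

```text
time_s: 15.68
tcp_pos: [0.5516, -0.0249, 0.1047]
eef_rot: [180.0, 0.1, 6.8]
contact_force: [-0.2, 0.3, 0.1]
gripper_width: 0.0397
```

```bash
python3 st.py .5538 -.0248 6.7;python3 vert.py
python3 - <<'E'
from h import *
im,d=capture('side'); save(im,'side_i1',(190,130,310,240),6)
im,d=capture('scene'); save(im,'scene_i1',(225,140,325,225),7)
E
```

```text
15.675 [ 0.5516 -0.0249  0.1047] [1.7999e+02 1.3000e-01 6.7600e+00] j [ 17.7  15.6 -24.   -0.  -50.5  79. ] F [-0.2  0.3  0.1] M [-0.12  0.11  0.06] w 0.0397
slide x 0.0021 y 0.0002 roll 0.06
15.675 [ 0.55164834 -0.02485302  0.1046756 ] [-0.22918809  0.31507009  0.13975119]
tilt deg -0.40553662001370455 x face at z0 0.00720833544120209 yaw slope deg 0.06845726889544955 y [-0.0188454   0.01979746] zmax [-0.02084294  0.01769688] 933
```

View pics/side_i1.png

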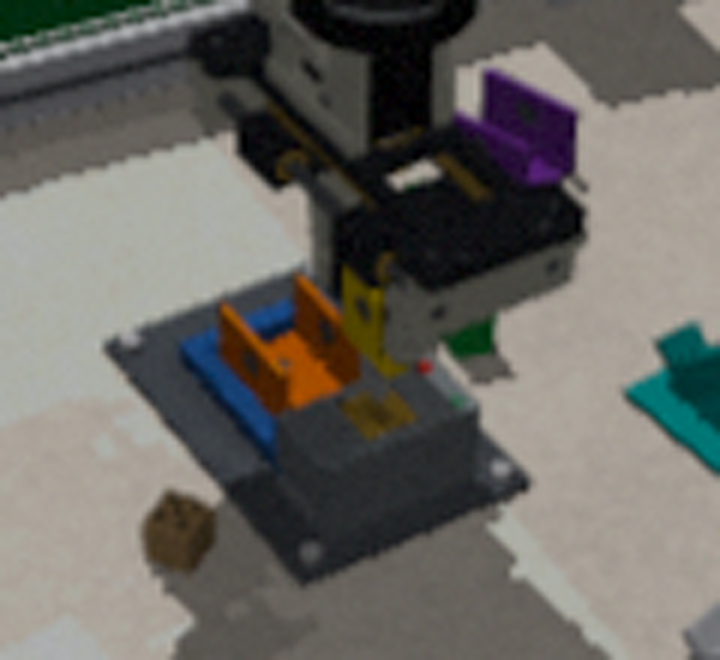

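View pics/scene_i1.png

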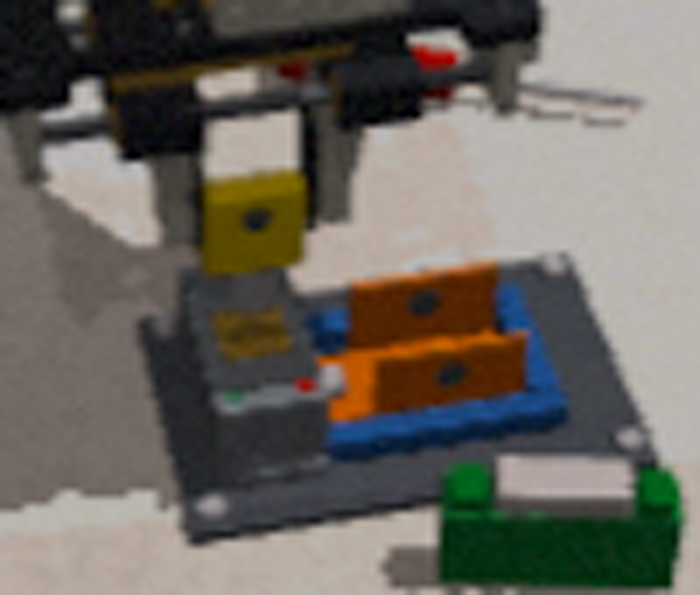

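>>> apply_moves --commands '[{"grip": 1,"slide": [0.002,0,0],"roll": 0},{"grip": 1,"slide": [0.002,0,0],"roll": 0}]'

```text
time_s: 16.08
tcp_pos: [0.5553, -0.0241, 0.106]
eef_rot: [-180.0, -0.1, 6.8]
contact_force: [0.6, 0.7, 0.7]
gripper_width: 0.0398
```

```bash
python3 st.py .5538 -.0248 6.7; python3 vert.py;python3 st.py .5538 -.0248 6.7
```

```text
16.075 [ 0.5553 -0.0241  0.106 ] [-1.7999e+02 -5.0000e-02  6.8100e+00] j [ 17.7  15.7 -23.6   0.  -50.6  79.1] F [0.6 0.7 0.7] M [-0.13  0.08  0.01] w 0.0398
slide x -0.0016 y 0.0006 roll 0.11
16.075 [ 0.55531239 -0.02405389  0.10602199] [0.55900866 0.72127523 0.7198962 ]
tilt deg -0.35789081590916905 x face at z0 0.007191528740556591 yaw slope deg 0.1151958952121829 y [-0.01887976  0.01988705] zmax [-0.02080279  0.017852  ] 942
16.125 [ 0.5552 -0.0241  0.1059] [-1.7999e+02 -4.0000e-02  6.8000e+00] j [ 17.7  15.7 -23.7   0.  -50.6  79.1] F [0.7 0.3 0.2] M [-0.17  0.03 -0.02] w 0.0394
slide x -0.0015 y 0.0005 roll 0.10
```

>>> apply_moves --commands '[{"grip": 1,"slide": [-0.0015,0.0005,0],"roll": 0},{"grip": 1,"slide": [-0.0015,0.0005,0],"roll": 0},{"grip": 1,"slide": [-0.0015,0.0005,0.005],"roll": 0},{"grip": 1,"slide": [-0.0015,0.0005,0.005],"roll": 0}]'

```text
time_s: 16.62
tcp_pos: [0.5532, -0.0249, 0.1]
eef_rot: [180.0, 0.1, 6.8]
contact_force: [-0.5, -0.5, 0.2]
gripper_width: 0.0397
```

```bash
python3 st.py .5538 -.0248 6.7; python3 vert.py;python3 st.py .5538 -.0248 6.7
```

```text
16.625 [ 0.5532 -0.0249  0.1   ] [1.80e+02 6.00e-02 6.79e+00] j [ 17.7  16.  -24.2  -0.  -49.9  79.1] F [-0.5 -0.5  0.2] M [-0.17  0.02 -0.06] w 0.0397
slide x 0.0006 y -0.0000 roll 0.09
16.625 [ 0.55317358 -0.02491369  0.09997437] [-0.46473072 -0.47435297  0.22394898]
tilt deg -0.5339796005780966 x face at z0 0.0072010838596521815 yaw slope deg 0.07159273066731567 y [-0.01892501  0.01991468] zmax [-0.02087063  0.01791376] 943
16.675 [ 0.5534 -0.0249  0.1002] [1.7999e+02 4.0000e-02 6.8000e+00] j [ 17.7  16.  -24.2  -0.  -49.9  79.1] F [-0.6  0.3 -1.1] M [-0.1   0.05  0.  ] w 0.0398
slide x 0.0005 y -0.0001 roll 0.10
```

>>> apply_moves --commands '[{"grip": 1,"slide": [0,0,0.004],"roll": 0},{"grip": 1,"slide": [0,0,0.008],"roll": 0},{"grip": 1,"slide": [0,0,0.011],"roll": 0},{"grip": 1,"slide": [0,0,0.014],"roll": 0}]'

```text
time_s: 17.18
tcp_pos: [0.5535, -0.0249, 0.0863]
eef_rot: [180.0, 0.0, 6.8]
contact_force: [0.5, -0.1, -1.1]
gripper_width: 0.0399
```

```bash
python3 st.py .5538 -.0248 6.7; python3 vert.py
```

```text
17.175 [ 0.5535 -0.0249  0.0863] [1.8e+02 1.0e-02 6.8e+00] j [ 17.7  16.9 -25.    0.  -48.   79.1] F [ 0.5 -0.1 -1.1] M [-0.13  0.06 -0.03] w 0.0399
slide x 0.0003 y -0.0000 roll 0.10
17.175 [ 0.55353957 -0.02487019  0.08628248] [ 0.49056761 -0.10020561 -1.09142075]
tilt deg -0.41142188000386004 x face at z0 0.007196319221782328 yaw slope deg 0.0614574764806686 y [-0.01897559  0.01978633] zmax [-0.0206718  0.03643  ] 942
```

The tip is about 9 mm inside with no force. I continue to the shoulder.

>>> apply_moves --commands '[{"grip": 1,"slide": [0,0,0.005],"roll": 0},{"grip": 1,"slide": [0,0,0.01],"roll": 0},{"grip": 1,"slide": [0,0,0.014],"roll": 0},{"grip": 1,"slide": [0,0,0.016],"roll": 0},{"grip": 1,"slide": [0,0,0.017],"roll": 0}]'

```text
time_s: 17.85
tcp_pos: [0.5536, -0.0249, 0.0703]
eef_rot: [180.0, 0.0, 6.8]
contact_force: [-5.4, 1.9, 13.6]
gripper_width: 0.0398
```

```bash
python3 st.py .5538 -.0248 6.7; python3 vert.py
python3 - <<'E'
from h import *
im,d=capture('scene'); save(im,'scene_i2',(225,140,325,225),7)
E
```

```text
17.85 [ 0.5536 -0.0249  0.0703] [1.7998e+02 1.0000e-02 6.8200e+00] j [ 17.7  18.1 -26.    0.  -45.9  79.1] F [-5.4  1.9 13.6] M [ 0.5   2.18 -0.02] w 0.0398
slide x 0.0003 y -0.0001 roll 0.12
17.85 [ 0.55355347 -0.02491683  0.07025668] [-5.40708577  1.86636241 13.60098107]
tilt deg -0.803461263965541 x face at z0 0.007126203817624859 yaw slope deg 0.06607665711134748 y [-0.01899047  0.01982904] zmax [-0.02078989  0.020689  ] 913
```

View pics/scene_i2.png

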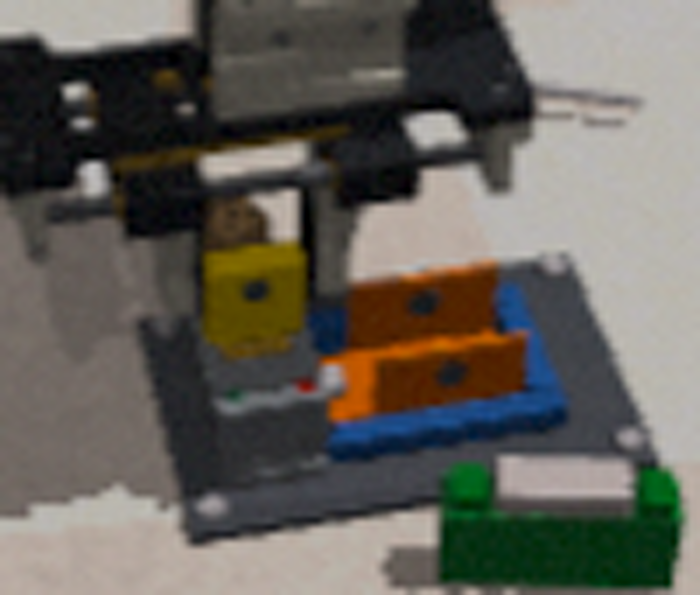

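The shoulder is on the face, with 13.6 N at the predicted height. I ease the pressure and turn clockwise.

>>> apply_moves --commands '[{"grip": 1,"slide": [0,0,-0.0007],"roll": 0},{"grip": 1,"slide": [0,0,-0.0007],"roll": 8},{"grip": 1,"slide": [0,0,-0.0007],"roll": 16},{"grip": 1,"slide": [0,0,-0.0007],"roll": 24},{"grip": 1,"slide": [0,0,-0.0007],"roll": 30}]'

```text
time_s: 18.58
tcp_pos: [0.5539, -0.0246, 0.0704]
eef_rot: [-180.0, -0.0, -23.4]
contact_force: [-0.3, 1.5, 0.3]
gripper_width: 0.0398
```

```bash
python3 st.py .5538 -.0248 6.7; python3 vert.py
```

```text
18.575 [ 0.5539 -0.0246  0.0704] [-1.7997e+02 -3.0000e-02 -2.3410e+01] j [ 17.7  18.1 -26.   -0.  -45.9  48.9] F [-0.3  1.5  0.3] M [0.29 0.04 0.09] w 0.0398
slide x -0.0001 y 0.0002 roll -30.11
18.575 [ 0.55394812 -0.02463218  0.07036532] [-0.31400434  1.51433656  0.27443007]
tilt deg -0.4572092934823851 x face at z0 0.007322400507450728 yaw slope deg 0.15743399028980468 y [-0.01875676  0.02020227] zmax [-0.02086856  0.02053862] 937
```

>>> apply_moves --commands '[{"grip": 1,"slide": [0,0,0],"roll": 8},{"grip": 1,"slide": [0,0,0],"roll": 16},{"grip": 1,"slide": [0,0,0],"roll": 24},{"grip": 1,"slide": [0,0,0],"roll": 32},{"grip": 1,"slide": [0,0,0],"roll": 40}]'

```text
time_s: 19.25
tcp_pos: [0.5543, -0.0245, 0.0704]
eef_rot: [-179.9, -0.0, -63.3]
contact_force: [1.3, 0.7, -2.1]
gripper_width: 0.04
```

>>> apply_moves --commands '[{"grip": 1,"slide": [0,0,0],"roll": 3},{"grip": 1,"slide": [0,0,0],"roll": 6},{"grip": 1,"slide": [0,0,0],"roll": 7}]'

```text
time_s: 19.62
tcp_pos: [0.5543, -0.0245, 0.0704]
eef_rot: [-179.9, -0.0, -70.1]
contact_force: [1.4, 1.6, -0.5]
gripper_width: 0.0399
```

```bash
python3 st.py .5538 -.0248 6.7; python3 vert.py
```

```text
19.625 [ 0.5543 -0.0245  0.0704] [-1.7992e+02 -1.0000e-02 -7.0140e+01] j [ 17.7  18.1 -25.9   0.  -45.9   2.2] F [ 1.4  1.6 -0.5] M [ 0.48 -0.84  0.07] w 0.0399
slide x 0.0001 y 0.0006 roll -76.84
19.625 [ 0.55432544 -0.02453764  0.07038178] [ 1.43379063  1.6165776  -0.52877646]
tilt deg -0.4907704626317737 x face at z0 0.00762098834920744 yaw slope deg 0.09803153084167344 y [-0.01877189  0.0201712 ] zmax [-0.02061828  0.02102724] 919
```

>>> apply_moves --commands '[{"grip": 1,"slide": [0,0,0],"roll": 2},{"grip": 1,"slide": [0,0,0],"roll": 4},{"grip": 1,"slide": [0,0,0],"roll": 5}]'

```text
time_s: 20.05
tcp_pos: [0.5541, -0.0247, 0.0705]
eef_rot: [-179.9, -0.0, -75.3]
contact_force: [3.7, 2.2, -1.2]
gripper_width: 0.0401
```

```bash
python3 st.py; python3 vert.py
```

```text
20.05 [ 0.5541 -0.0247  0.0705] [-179.94   -0.    -75.26] j [ 17.7  18.1 -26.    0.  -45.9  -3. ] F [ 3.7  2.2 -1.2] M [ 0.65 -1.55  0.07] w 0.0401
20.05 [ 0.55410832 -0.02468125  0.07045723] [ 3.70544404  2.23905572 -1.1546716 ]
tilt deg -0.44483135937649054 x face at z0 0.00764308239419214 yaw slope deg 0.1052093545219215 y [-0.01884354  0.02008093] zmax [-0.02056757  0.02136488] 936
```

>>> apply_moves --commands '[{"grip": 1,"slide": [0,0,0],"roll": 1},{"grip": 1,"slide": [0,0,0],"roll": 2},{"grip": 1,"slide": [0,0,0],"roll": 3}]'

```text
time_s: 20.48
tcp_pos: [0.5538, -0.0248, 0.0705]
eef_rot: [-180.0, -0.0, -78.3]
contact_force: [3.4, 2.0, -0.2]
gripper_width: 0.0397
```

```bash
python3 st.py; python3 vert.py
```

```text
20.475 [ 0.5538 -0.0248  0.0705] [-179.97   -0.    -78.26] j [ 17.7  18.1 -26.    0.  -45.9  -5.9] F [ 3.4  2.  -0.2] M [ 0.67 -1.79  0.06] w 0.0397
20.475 [ 0.55381867 -0.02479375  0.07045591] [ 3.35645436  2.02854984 -0.15629345]
tilt deg -0.5209170849027328 x face at z0 0.007672718917513044 yaw slope deg 0.12168217158719545 y [-0.01879062  0.02013858] zmax [-0.02065369  0.02107528] 929
```

>>> apply_moves --commands '[{"grip": 1,"slide": [0,0,0],"roll": 1},{"grip": 1,"slide": [0,0,0],"roll": 2},{"grip": 1,"slide": [0,0,0],"roll": 3}]'

```text
time_s: 20.9
tcp_pos: [0.5537, -0.0248, 0.0704]
eef_rot: [-180.0, -0.0, -81.3]
contact_force: [4.3, 2.1, 0.9]
gripper_width: 0.0398
```

```bash
python3 st.py; python3 vert.py
```

```text
20.9 [ 0.5537 -0.0248  0.0704] [-179.98   -0.    -81.26] j [ 17.7  18.1 -26.    0.  -45.9  -8.9] F [4.3 2.1 0.9] M [ 0.62 -1.7   0.1 ] w 0.0398
20.9 [ 0.55370251 -0.02484784  0.07040655] [4.28608627 2.07876521 0.8979999 ]
tilt deg -0.5406422511323351 x face at z0 0.007657183029996979 yaw slope deg 0.15517545184124107 y [-0.01886202  0.02012422] zmax [-0.02066466  0.02103149] 922
```

>>> apply_moves --commands '[{"grip": 1,"slide": [0,0,0],"roll": 1},{"grip": 1,"slide": [0,0,0],"roll": 2},{"grip": 1,"slide": [0,0,0],"roll": 2}]'

```text
time_s: 21.32
tcp_pos: [0.5536, -0.0248, 0.0704]
eef_rot: [-180.0, -0.0, -83.2]
contact_force: [3.8, 2.4, 2.5]
gripper_width: 0.0398
```

```bash
python3 st.py; python3 vert.py
```

```text
21.325 [ 0.5536 -0.0248  0.0704] [-179.99   -0.    -83.21] j [ 17.7  18.1 -26.    0.  -45.9 -10.9] F [3.8 2.4 2.5] M [ 0.57 -1.55  0.19] w 0.0398
21.325 [ 0.55363461 -0.02482702  0.07035163] [3.78064937 2.37236672 2.50685146]
tilt deg -0.4702716449156805 x face at z0 0.007706143356723525 yaw slope deg 0.14822674717352183 y [-0.01886024  0.02011377] zmax [-0.02078666  0.02113189] 935
```

>>> apply_moves --commands '[{"grip": 1,"slide": [0,0,0],"roll": 1},{"grip": 1,"slide": [0,0,0],"roll": 2},{"grip": 1,"slide": [0,0,0],"roll": 2}]'

```text
time_s: 21.75
tcp_pos: [0.5537, -0.0248, 0.0703]
eef_rot: [-180.0, -0.0, -85.2]
contact_force: [3.8, 1.8, 2.5]
gripper_width: 0.0396
```

```bash
python3 st.py; python3 vert.py
```

```text
21.75 [ 0.5537 -0.0248  0.0703] [-1.7999e+02 -1.0000e-02 -8.5200e+01] j [ 17.7  18.1 -26.    0.  -45.9 -12.9] F [3.8 1.8 2.5] M [ 0.51 -1.57  0.47] w 0.0396
21.75 [ 0.55365104 -0.02483756  0.07033902] [3.84435289 1.84110293 2.50237138]
tilt deg -0.534584444342191 x face at z0 0.007693278444865809 yaw slope deg 0.34304495778045224 y [-0.01884659  0.0200947 ] zmax [-0.0206892   0.02097915] 935
```

The moment has risen to 0.47 N·m, so the core is at its stop. I relieve the twist, let go, rise and look.

>>> apply_moves --commands '[{"grip": 1,"slide": [0,0,0],"roll": -2},{"grip": 0.3,"slide": [0,0,0],"roll": -2},{"grip": 0.2,"slide": [0,0,0],"roll": -2},{"grip": 0.2,"slide": [0,0,0],"roll": -2},{"grip": 0.2,"slide": [0,0,-0.02],"roll": -2}]'

```text
time_s: 22.42
tcp_pos: [0.5517, -0.0253, 0.0887]
eef_rot: [179.7, -0.0, -83.2]
contact_force: [0.6, 0.0, 0.0]
gripper_width: 0.0689
```

>>> apply_moves --commands '[{"grip": 0,"slide": [0,0,-0.05],"roll": 0},{"grip": 0,"slide": [-0.03,0,-0.1],"roll": 0},{"grip": 0,"slide": [-0.08,0,-0.11],"roll": 0},{"grip": 0,"slide": [-0.11,0,-0.11],"roll": 0},{"grip": 0,"slide": [-0.11,0,-0.11],"roll": 0}]'

```text
time_s: 23.05
tcp_pos: [0.5399, 0.0859, 0.2002]
eef_rot: [180.0, 0.0, -83.1]
contact_force: [-0.1, 0.0, -0.4]
gripper_width: 0.0878
```

```bash
python3 st.py
python3 - <<'E'
from h import *
s=get_state(); c=cal('wrist'); im,d=capture('wrist'); np.savez('wrist2.npz',im=im,d=d,K=c[0],D=c[1],R=c[2],t=c[3]); save(im,'w_un')
im,d=capture('side'); save(im,'side_un',(190,130,310,240),6)
E
```

```text
23.05 [0.5399 0.0859 0.2002] [ 1.7997e+02  1.0000e-02 -8.3070e+01] j [ 29.6   9.6 -17.8  -0.  -62.6 -22.6] F [-0.1  0.  -0.4] M [-0.08  0.   -0.  ] w 0.0878
```

View pics/w_un.png

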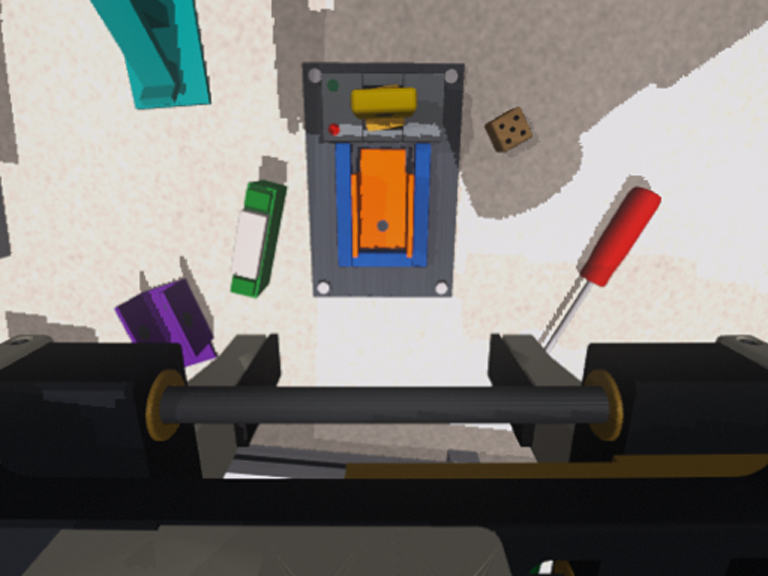

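View pics/side_un.png

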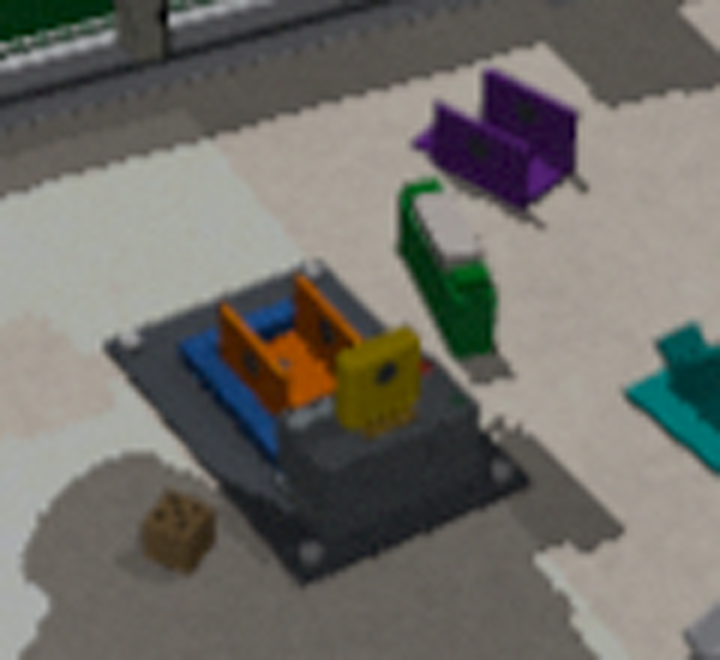

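The tongue is drawn back (nothing over the ear at (383,150)) and the key stands in the lock at (383,102). Now I check the key's height, the core's angle, the part's pose and the frame.

```bash
cat > pt.py <<'E'
from h import *
z=np.load('wrist2.npz'); c=(z['K'],z['D'],z['R'],z['t']); im=z['im'];d=z['d']; W=cloud(c,d)
hsv=cv2.cvtColor(im,cv2.COLOR_RGB2HSV); H,S,V=[hsv[...,i].astype(int) for i in range(3)]
y=(H>=21)&(H<=33)&(S>130)&(np.hypot(W[...,0]-.554,W[...,1]+.025)<.05)&(W[...,2]>.055)
P=W[y]; print('bow z',np.percentile(P[:,2],[1,50,99])); T=P[P[:,2]>.083]; print('bow top',len(T),cv2.minAreaRect((T[:,:2]*1000).astype(np.float32)))
m=(H>=3)&(H<=17)&(S>120)&(W[...,2]>.035)&(W[...,2]<.05)&(np.hypot(W[...,0]-.545,W[...,1]-.05)<.05)
P=W[m]; a=np.radians(6.65); ex=np.array([np.cos(a),np.sin(a)]); ey=np.array([-ex[1],ex[0]]); o=np.array([.5474,.0322])
u=(P[:,:2]-o)@ex; v=(P[:,:2]-o)@ey
for s in (u>0,u<0): print('wall',s.sum(),'u',np.percentile(u[s],[2,50,98]),'v',np.percentile(v[s],[1,99]),'z',np.percentile(P[s,2],[50,99]),'slope deg',np.degrees(np.polyfit(v[s],u[s],1)[0]))
m=(H>=3)&(H<=17)&(S>120)&(W[...,2]>.005)&(W[...,2]<.014)&(np.hypot(W[...,0]-.545,W[...,1]-.05)<.07)
Q=W[m]; u=(Q[:,:2]-o)@ex; v=(Q[:,:2]-o)@ey; print('floor u',np.percentile(u,[1,99]),'v',np.percentile(v,[.5,99.5]))
# frame from scene0
for n in ['scene0','side0']:
    z=np.load(n+'.npz'); c=(z['K'],z['D'],z['R'],z['t']); im=z['im'];d=z['d']; W=cloud(c,d)
    hsv=cv2.cvtColor(im,cv2.COLOR_RGB2HSV); H,S,V=[hsv[...,i].astype(int) for i in range(3)]
    gb=(H>55)&(H<85)&(S>100)&(abs(W[...,2]-.06)<.008)&(W[...,1]>.2)
    print(n,'belt',gb.sum(),np.median(W[gb][:,2]),cv2.minAreaRect((W[gb][:,:2]*1000).astype(np.float32)))
    hull=cv2.convexHull(np.argwhere(gb)[:,::-1].astype(np.int32)); hm=np.zeros(gb.shape,np.uint8); cv2.fillConvexPoly(hm,hull,1); hm=cv2.erode(hm,np.ones((3,3)))
    w=(hm>0)&(S<110)&(V>90)&(abs(W[...,2]-.06)<.008)
    k,lab,st,ce=cv2.connectedComponentsWithStats(w.astype(np.uint8),connectivity=8)
    for i in range(1,k):
        if st[i,4]>15: P=W[lab==i]; print(st[i],np.median(P[:,2]),cv2.minAreaRect((P[:,:2]*1000).astype(np.float32)))
E
python3 pt.py
```

```text
bow z [0.05875983 0.0893965  0.09131305]
bow top 746 ((553.509765625, -25.587005615234375), (39.147098541259766, 14.271053314208984), 9.367080688476562)
wall 208 u [0.01903272 0.02067107 0.02271498] v [-0.01280647  0.04718612] z [0.04569372 0.04709928] slope deg -0.44046437893350876
wall 223 u [-0.02263816 -0.02039809 -0.01873055] v [-0.01245262  0.04702533] z [0.04566926 0.04728435] slope deg -0.21318874815085223
floor u [-0.01871901  0.01921501] v [-0.03184095  0.04888214]
scene0 belt 6081 0.05914578791847948 ((4.072509765625, 744.3670654296875), (387.25311279296875, 2014.155517578125), 58.15091323852539)
[367 134  75  85 589] 0.05879040843525994 ((541.498291015625, 357.78936767578125), (352.7561950683594, 120.91992950439453), 0.27093902230262756)
[454 242  24  40 158] 0.056986448831415126 ((846.4179077148438, 414.7314758300781), (106.83526611328125, 14.95415210723877), 1.5176507234573364)
side0 belt 2090 0.060535075850064304 ((626.09326171875, 370.8001708984375), (557.9236450195312, 155.0306396484375), 0.9290086627006531)
[141 111  86  29 302] 0.06018530629703668 ((501.49652099609375, 357.9116516113281), (127.69283294677734, 278.62884521484375), 88.68728637695312)
```

```bash
python3 st.py .5454 .0497 -83.35
python3 - <<'E'
from h import *
z=np.load('wrist2.npz'); save(z['im'],'w_un_c',(205,45,305,175),6)
for n in ['scene0','side0']:
    z=np.load(n+'.npz'); save(z['im'],n+'_b',((340,120,470,220) if n=='scene0' else (130,95,260,165)),6)
E
```

```text
23.15 [0.54   0.0843 0.1999] [ 1.7994e+02 -2.0000e-02 -8.3160e+01] j [ 29.4   9.7 -17.8  -0.  -62.6 -22.6] F [-0.4 -1.1 -0. ] M [-0.02  0.02  0.03] w 0.0875
slide x 0.0350 y -0.0012 roll 0.19
```

View pics/w_un_c.png

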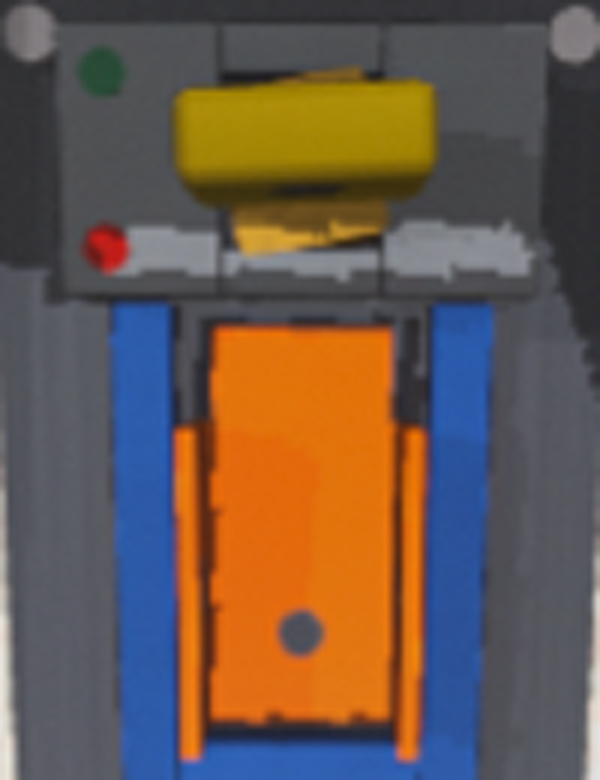

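View pics/scene0_b.png

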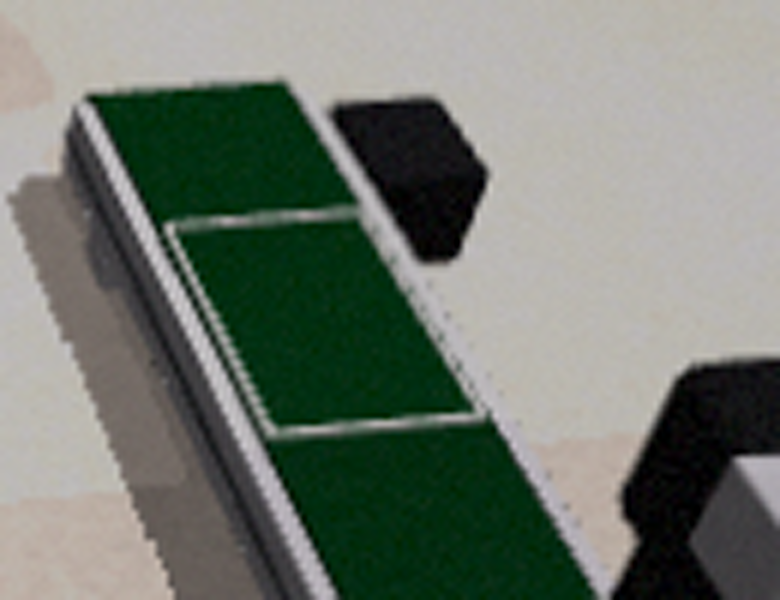

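View pics/side0_b.png

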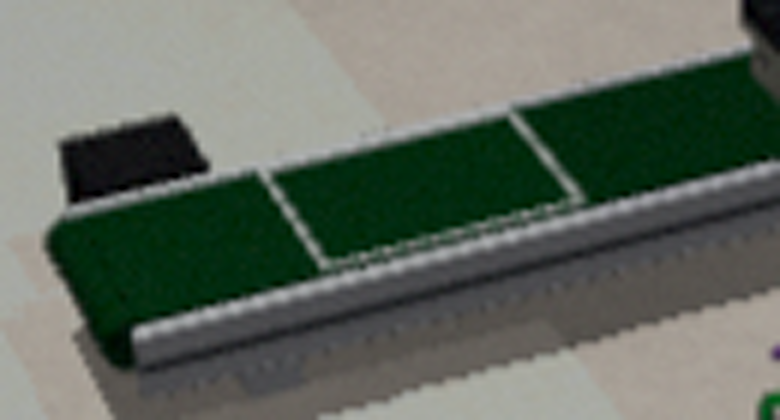

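```bash
cat > fr.py <<'E'
from h import *
for n,off,cs in [('scene0',(340,120),[(168,225),(360,210),(487,415),(272,435)]),('side0',(130,95),[(265,172),(515,112),(582,198),(322,268)])]:
    z=np.load(n+'.npz'); c=(z['K'],z['D'],z['R'],z['t'])
    uv=np.array(cs)/6.-.5+.5/6+np.array(off)
    a=world(c,uv,np.ones(4)); o=(-c[3])@c[2]; t=(.06-o[2])/(a[:,2]-o[2]); X=o+(a-o)*t[:,None]
    print(n,np.round(X[:,:2],4).tolist(),'centre',X[:,:2].mean(0),cv2.minAreaRect((X[:,:2]*1000).astype(np.float32)))
    print([round(float(np.linalg.norm(X[i]-X[(i+1)%4])),4) for i in range(4)])
E
python3 fr.py
```

```text
scene0 [[0.4711, 0.3002], [0.469, 0.3992], [0.6157, 0.4031], [0.6184, 0.302]] centre [0.54357173 0.35113912] ((543.4397583007812, 350.6161193847656), (147.34446716308594, 101.15515899658203), 1.516228199005127)
[0.099, 0.1468, 0.1012, 0.1474]
side0 [[0.4702, 0.3987], [0.6176, 0.4002], [0.618, 0.3048], [0.4687, 0.3]] centre [0.54362297 0.35092298] ((543.1686401367188, 350.09112548828125), (149.91378784179688, 98.7120590209961), 0.5872380137443542)
[0.1475, 0.0954, 0.1494, 0.0987]
```

>>> apply_moves --commands '[{"grip": 0,"slide": [0.02,-0.001,0.02],"roll": 0.2},{"grip": 0,"slide": [0.035,-0.0012,0.06],"roll": 0.2},{"grip": 0,"slide": [0.035,-0.0012,0.1],"roll": 0.2},{"grip": 0,"slide": [0.035,-0.0012,0.11],"roll": 0.2},{"grip": 0,"slide": [0.035,-0.0012,0.11],"roll": 0.2}]'

```text
time_s: 23.78
tcp_pos: [0.5459, 0.0492, 0.0903]
eef_rot: [179.9, -0.0, -83.4]
contact_force: [-0.1, 0.2, 0.3]
gripper_width: 0.0872
```

```bash
python3 st.py .5454 .0497 -83.35;  python3 st.py .5454 .0497 -83.35
```

```text
23.775 [0.5459 0.0492 0.0903] [ 1.7994e+02 -4.0000e-02 -8.3420e+01] j [ 25.6  16.2 -25.5   0.  -48.4 -19.1] F [-0.1  0.2  0.3] M [ 0.04 -0.05 -0.04] w 0.0872
slide x -0.0006 y 0.0005 roll -0.07
23.775 [0.5459 0.0492 0.0903] [ 1.7994e+02 -4.0000e-02 -8.3420e+01] j [ 25.6  16.2 -25.5   0.  -48.4 -19.1] F [-0.1  0.2  0.3] M [ 0.04 -0.05 -0.04] w 0.0872
slide x -0.0006 y 0.0005 roll -0.07
```

>>> apply_moves --commands '[{"grip": 0,"slide": [-0.0005,0.0005,0.02],"roll": 0},{"grip": 0,"slide": [-0.0005,0.0005,0.04],"roll": 0},{"grip": 0,"slide": [-0.0005,0.0005,0.055],"roll": 0},{"grip": 0,"slide": [-0.0005,0.0005,0.064],"roll": 0},{"grip": 0,"slide": [-0.0005,0.0005,0.065],"roll": 0}]'

```text
time_s: 24.4
tcp_pos: [0.5454, 0.0502, 0.0252]
eef_rot: [180.0, -0.0, -83.4]
contact_force: [0.9, -0.9, 0.9]
gripper_width: 0.0876
```

```bash
python3 - <<'E'
from h import *
im,d=capture('scene'); save(im,'scene_p',(225,140,325,225),7)
E
python3 st.py .5454 .0497 -83.35
```

```text
24.45 [0.5456 0.0503 0.0254] [-179.99   -0.    -83.39] j [ 25.8  21.1 -29.1   0.  -39.7 -19.2] F [ 0.3 -0.5 -0.4] M [-0.01  0.01  0.01] w 0.0877
slide x 0.0006 y 0.0002 roll -0.04
```

View pics/scene_p.png

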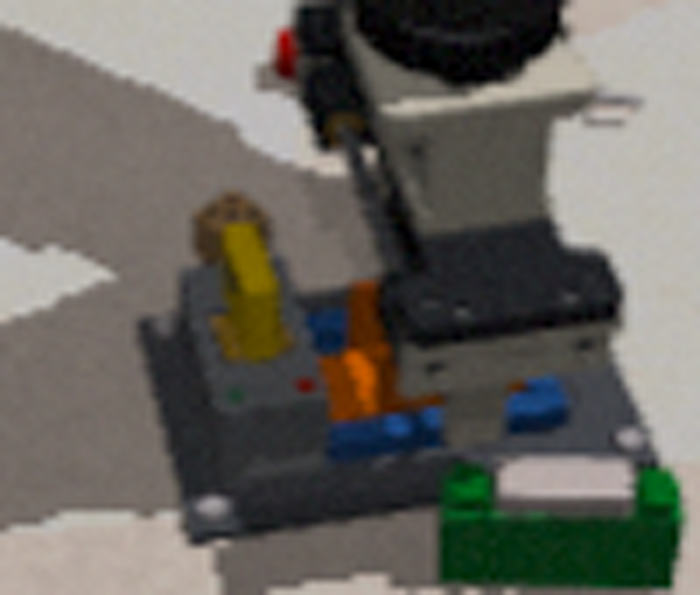

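The fingers straddle the part, clear of the key at (250,290).

>>> apply_moves --commands '[{"grip": 1,"slide": [0,0,0],"roll": 0},{"grip": 1,"slide": [0,0,0],"roll": 0},{"grip": 1,"slide": [0,0,0],"roll": 0},{"grip": 1,"slide": [0,0,0],"roll": 0},{"grip": 1,"slide": [0,0,-0.006],"roll": 0}]' --grip_force 18

```text
time_s: 25.08
tcp_pos: [0.5449, 0.05, 0.0311]
eef_rot: [179.9, -0.0, -83.4]
contact_force: [-0.4, 0.0, -1.3]
gripper_width: 0.046
```

>>> apply_moves --commands '[{"grip": 1,"slide": [0,0,-0.01],"roll": 0},{"grip": 1,"slide": [0,0,-0.02],"roll": 0}]'

```text
time_s: 25.32
tcp_pos: [0.5453, 0.0502, 0.052]
eef_rot: [-180.0, 0.0, -83.4]
contact_force: [-0.6, 0.1, -2.1]
gripper_width: 0.0462
```

```bash
python3 st.py .5454 .0497 -83.35
python3 - <<'E'
from h import *
im,d=capture('scene'); save(im,'scene_p2',(225,140,325,225),7)
E
```

```text
25.325 [0.5453 0.0502 0.052 ] [-180.     0.   -83.4] j [ 25.8  18.9 -27.8  -0.  -43.2 -19.2] F [-0.6  0.1 -2.1] M [ 0.02 -0.01  0.03] w 0.0462
slide x 0.0005 y -0.0000 roll -0.05
```

View pics/scene_p2.png

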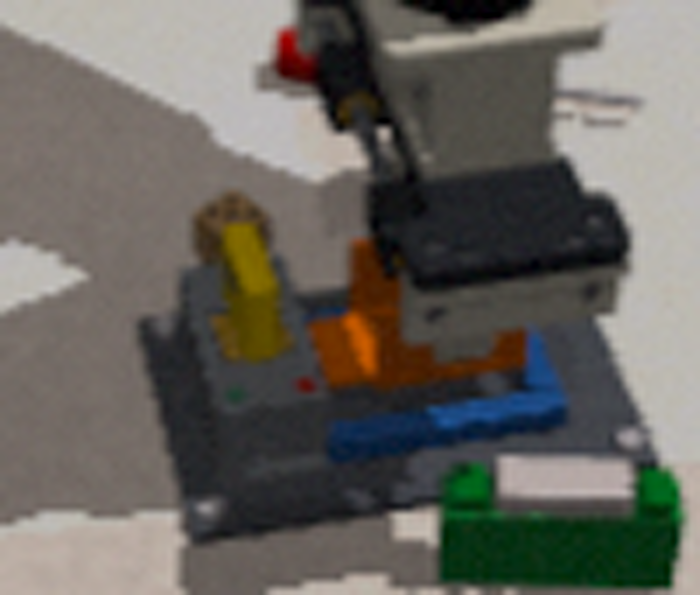

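>>> apply_moves --commands '[{"grip": 1,"slide": [0,0,-0.05],"roll": 0},{"grip": 1,"slide": [0,0,-0.1],"roll": 0},{"grip": 1,"slide": [-0.04,0,-0.12],"roll": -10},{"grip": 1,"slide": [-0.09,0,-0.12],"roll": -20},{"grip": 1,"slide": [-0.14,0,-0.12],"roll": -30}]'

```text
time_s: 26.0
tcp_pos: [0.529, 0.1905, 0.1722]
eef_rot: [-179.9, 0.0, -53.1]
contact_force: [0.2, 1.1, -2.6]
gripper_width: 0.0459
```

```bash
python3 st.py .5346 .351 1
```

```text
26.0 [0.529  0.1905 0.1722] [-1.7991e+02  1.0000e-02 -5.3120e+01] j [ 39.7  12.4 -18.2  -0.  -59.3  -2.9] F [ 0.2  1.1 -2.6] M [-0.02 -0.03 -0.06] w 0.0459
slide x -0.1250 y -0.1008 roll -54.12
```

>>> apply_moves --commands '[{"grip": 1,"slide": [-0.025,-0.02,0],"roll": -10},{"grip": 1,"slide": [-0.055,-0.045,0],"roll": -20},{"grip": 1,"slide": [-0.09,-0.075,0],"roll": -30},{"grip": 1,"slide": [-0.115,-0.095,0],"roll": -40},{"grip": 1,"slide": [-0.124,-0.1,0.02],"roll": -50}]'

```text
time_s: 26.62
tcp_pos: [0.5363, 0.3512, 0.1525]
eef_rot: [-179.9, -0.1, -3.0]
contact_force: [0.6, -0.1, -2.1]
gripper_width: 0.0462
```

>>> apply_moves --commands '[{"grip": 1,"slide": [0,0,0.02],"roll": -4},{"grip": 1,"slide": [0,0,0.02],"roll": -4},{"grip": 1,"slide": [0,0,0.02],"roll": -4}]'

```text
time_s: 27.0
tcp_pos: [0.536, 0.3485, 0.1322]
eef_rot: [-180.0, -0.0, 0.5]
contact_force: [-0.2, 0.0, -2.1]
gripper_width: 0.046
```

```bash
python3 - <<'E'
from h import *
c=cal('wrist'); im,d=capture('wrist'); save(im,'w_f')
im,d=capture('side'); save(im,'side_f',(120,60,290,180),4.5)
E
python3 st.py .5346 .351 1
```

```text
27.1 [0.5361 0.3487 0.1325] [-1.7993e+02 -8.0000e-02  5.3000e-01] j [ 50.5  21.3 -11.2   0.  -57.4  40. ] F [ 0.4  0.4 -1.6] M [-0.13  0.06  0.05] w 0.0461
slide x -0.0015 y -0.0023 roll -0.47
```

View pics/w_f.png

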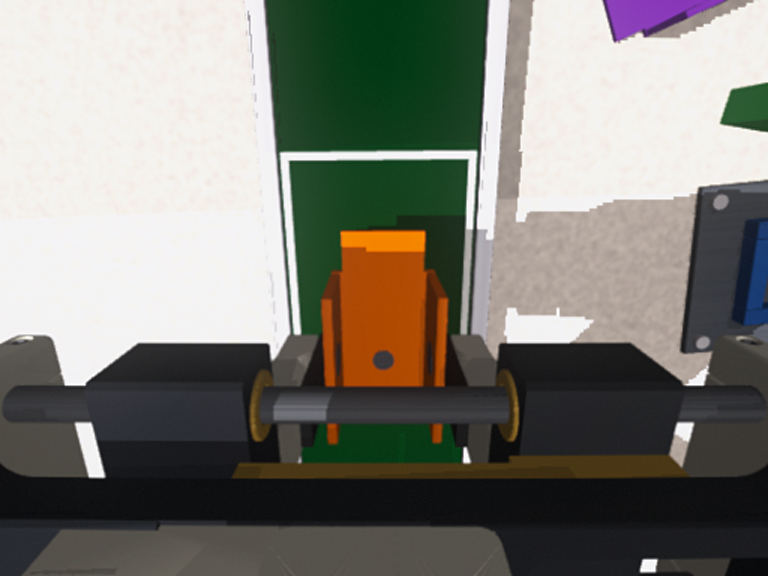

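View pics/side_f.png

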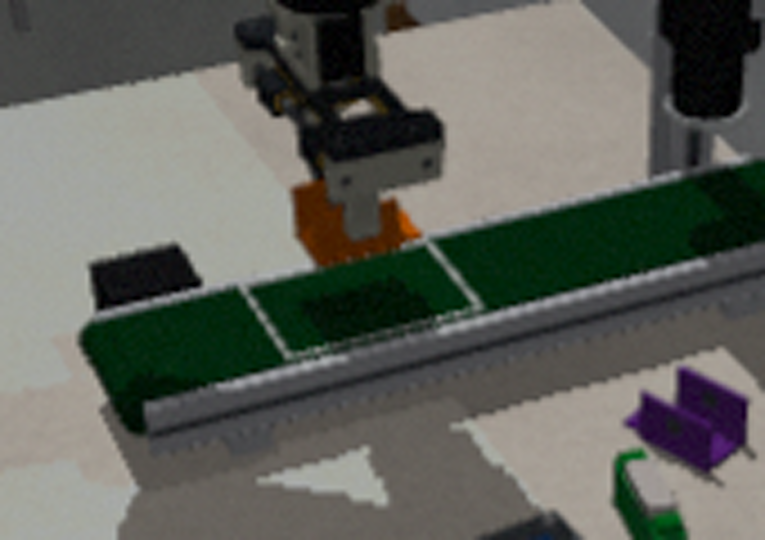

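The part hangs level inside the frame's outline, whose far edge is at (378,155) in the wrist view. I lower it gently.

>>> apply_moves --commands '[{"grip": 1,"slide": [-0.001,-0.002,0.02],"roll": 0},{"grip": 1,"slide": [-0.001,-0.002,0.035],"roll": 0},{"grip": 1,"slide": [-0.001,-0.002,0.044],"roll": 0},{"grip": 1,"slide": [-0.001,-0.002,0.048],"roll": 0},{"grip": 1,"slide": [-0.001,-0.002,0.049],"roll": 0}]'

```text
time_s: 27.72
tcp_pos: [0.5347, 0.3504, 0.0827]
eef_rot: [180.0, -0.0, 0.6]
contact_force: [-3.2, -1.0, 5.0]
gripper_width: 0.0459
```

>>> apply_moves --commands '[{"grip": 1,"slide": [0,0,0.001],"roll": 0},{"grip": 1,"slide": [0,0,0.002],"roll": 0},{"grip": 1,"slide": [0,0,0.003],"roll": 0}]'

```text
time_s: 28.1
tcp_pos: [0.5349, 0.3509, 0.082]
eef_rot: [-179.9, -0.1, 0.7]
contact_force: [-9.4, -2.6, 20.8]
gripper_width: 0.0462
```

```bash
python3 st.py .5346 .351 1
```

```text
28.1 [0.5349 0.3509 0.082 ] [-1.7995e+02 -1.0000e-01  6.6000e-01] j [ 50.7  24.1 -14.2   0.1 -51.5  39.9] F [-9.4 -2.6 20.8] M [-1.28  3.45  0.1 ] w 0.0462
slide x -0.0003 y -0.0001 roll -0.34
```

It has touched down at TCP z 0.0827, and the force climbed to 21 N. I relieve it, then open.

>>> apply_moves --commands '[{"grip": 1,"slide": [0,0,-0.0012],"roll": 0},{"grip": 1,"slide": [0,0,-0.0024],"roll": 0},{"grip": 1,"slide": [0,0,-0.0024],"roll": 0}]'

```text
time_s: 28.48
tcp_pos: [0.5348, 0.3507, 0.0821]
eef_rot: [-180.0, -0.0, 0.6]
contact_force: [-1.9, 0.7, 3.4]
gripper_width: 0.0456
```

```bash
python3 st.py .5346 .351 1
python3 - <<'E'
from h import *
im,d=capture('side'); save(im,'side_f2',(120,60,290,180),4.5)
E
```

```text
28.475 [0.5348 0.3507 0.0821] [-1.7997e+02 -3.0000e-02  6.1000e-01] j [ 50.7  24.2 -14.2   0.  -51.6  39.9] F [-1.9  0.7  3.4] M [-0.12  0.71 -0.02] w 0.0456
slide x -0.0002 y -0.0003 roll -0.39
```

View pics/side_f2.png

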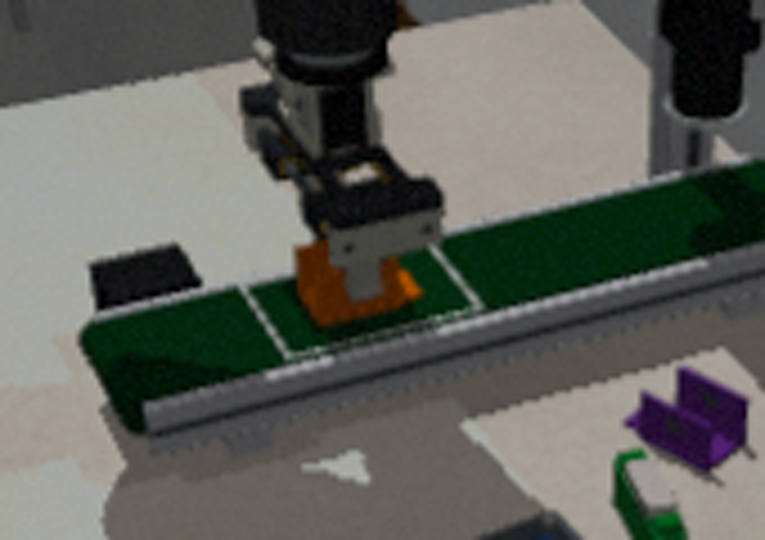

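The part is on the belt inside the frame. I open and withdraw upwards.

>>> apply_moves --commands '[{"grip": 0.4,"slide": [0,0,0],"roll": 0},{"grip": 0.1,"slide": [0,0,0],"roll": 0},{"grip": 0,"slide": [0,0,0],"roll": 0},{"grip": 0,"slide": [0,0,0],"roll": 0},{"grip": 0,"slide": [0,0,-0.02],"roll": 0}]'

```text
time_s: 29.15
tcp_pos: [0.5337, 0.3495, 0.1002]
eef_rot: [179.9, 0.1, 0.6]
contact_force: [1.1, 0.1, 0.2]
gripper_width: 0.0853
```

>>> apply_moves --commands '[{"grip": 0,"slide": [0,0,-0.04],"roll": 0},{"grip": 0,"slide": [-0.02,0,-0.09],"roll": 0},{"grip": 0,"slide": [-0.06,0,-0.12],"roll": 0},{"grip": 0,"slide": [-0.1,0,-0.13],"roll": 0},{"grip": 0,"slide": [-0.1,0,-0.13],"roll": 0}]'

```text
time_s: 29.78
tcp_pos: [0.433, 0.3498, 0.2336]
eef_rot: [-179.8, -0.1, 0.7]
contact_force: [0.3, -0.7, -0.6]
gripper_width: 0.0877
```

```bash
python3 st.py
python3 - <<'E'
from h import *
c=cal('wrist'); im,d=capture('wrist'); save(im,'w_end'); W=cloud(c,d)
hsv=cv2.cvtColor(im,cv2.COLOR_RGB2HSV); H,S,V=[hsv[...,i].astype(int) for i in range(3)]
m=(H>=3)&(H<=17)&(S>120)&(W[...,1]>.28)&(W[...,2]>.055)&(W[...,2]<.12); P=W[m]; print('part',cv2.minAreaRect((P[:,:2]*1000).astype(np.float32)),np.percentile(P,[1,99],axis=0))
w=(S<60)&(V>150)&(abs(W[...,2]-.06)<.004)&(W[...,1]>.295)&(W[...,1]<.406)&(W[...,0]>.45)&(W[...,0]<.64); Q=W[w]; print('frame',np.percentile(Q[:,:2],[1,99],axis=0))
c=cal('side'); im,d=capture('side'); save(im,'side_end'); W=cloud(c,d)
hsv=cv2.cvtColor(im,cv2.COLOR_RGB2HSV); H,S=hsv[...,0].astype(int),hsv[...,1]
m=(H>=21)&(H<=33)&(S>120)&(np.hypot(W[...,0]-.554,W[...,1]+.025)<.05); P=W[m]; print('key',np.percentile(P,[2,50,98],axis=0))
m=(H>=105)&(H<=120)&(S>120)&(W[...,1]<-.3); print('blue key',np.median(W[m],0))
im,d=capture('scene'); save(im,'scene_end')
E
```

```text
29.775 [0.433  0.3498 0.2336] [-1.7983e+02 -9.0000e-02  7.1000e-01] j [ 59.1   9.  -14.   -0.  -66.8  31.6] F [ 0.3 -0.7 -0.6] M [-0.02 -0.03 -0.05] w 0.0877
part ((543.2470092773438, 348.66607666015625), (80.73827362060547, 50.065608978271484), 0.5043199062347412) [[0.50379196 0.32426618 0.05973114]
 [0.58273905 0.37283672 0.10089196]]
frame [[0.46600073 0.29523151]
 [0.61744827 0.40563851]]
key [[ 0.53288809 -0.03668378  0.0484209 ]
 [ 0.55091078 -0.03132213  0.07310319]
 [ 0.57096345 -0.02112088  0.09213365]]
blue key [ 0.42507524 -0.36676428  0.01734099]
```

View pics/w_end.png

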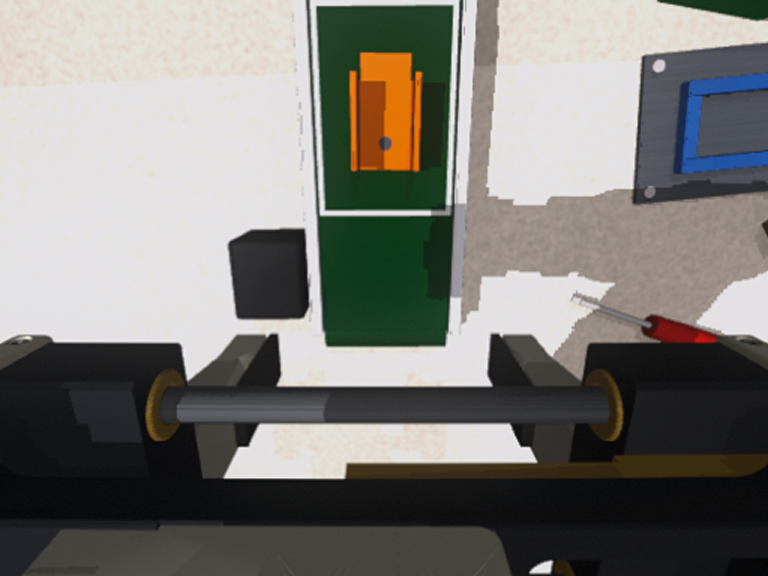

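View pics/side_end.png

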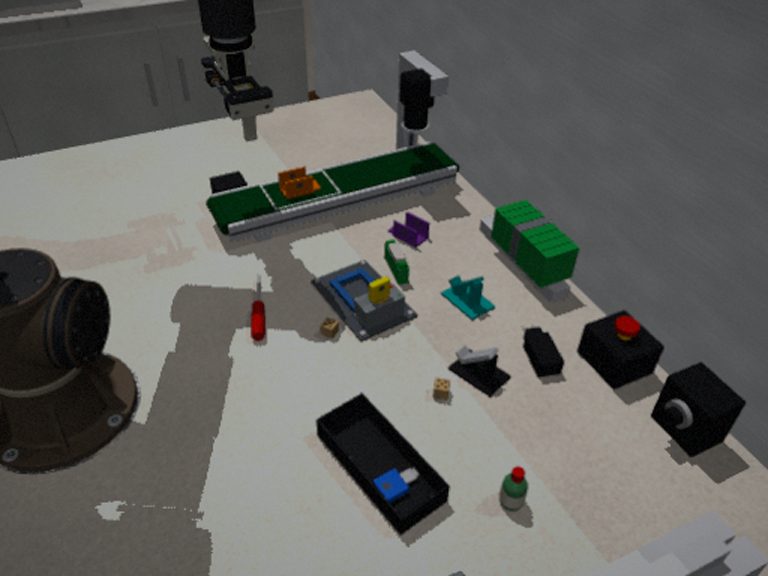

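View pics/scene_end.png

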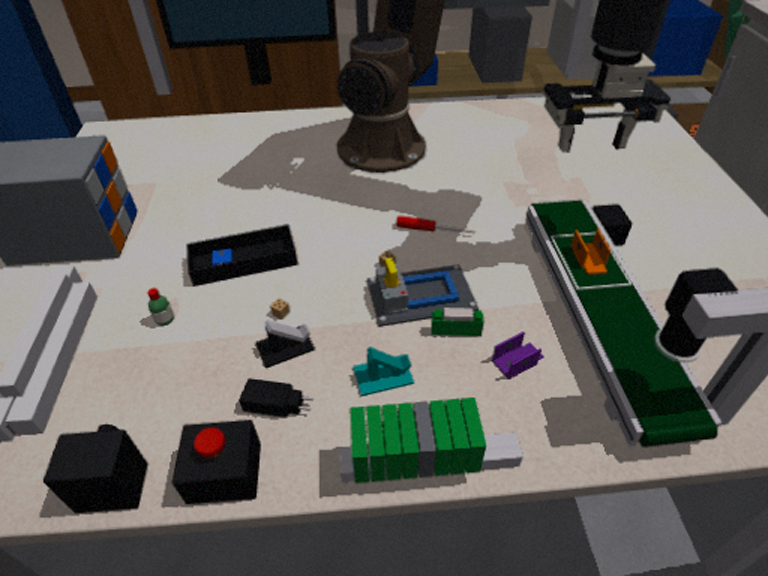

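```bash
python3 -c "
from plant import *
print(close_job())"
```

```text
the job is handed in; nothing more can be done
None
```

The job is done and handed in at about 30 s of the 72 s allowed; no verdict is reported.

**What I did**
- **Tilting the key:** the interface gives no tilt, so I turned the key in the fingers. I took the yellow key upright from the tray and tipped it to 45° against the top of the ramp. I let it go there, blade downhill with the tip at about the lip. I then took it again by its end and pushed it upright against the ramp's back edge.
- **Lock:** the key went in until its shoulder met the face, at the height I had worked out. I turned it clockwise until the moment rose to 0.47 N·m, which I took as the stop, and left it there.
- **Part:** I lifted the orange part out and set it on the belt, open side up.

**Last checks**
- **Key:** it stands in the lock with the top of its bow at about 90 mm, so it is fully home. It had turned 87°, which is the core's 77° stop plus the key's play.
- **Tongue:** it no longer shows over the ear.
- **Part:** it lies at x 0.504–0.583, y 0.324–0.373. The frame spans x 0.47–0.62, y 0.30–0.40, so it is well inside.
- **Other things:** the blue key and the rest look unmoved, and the gripper is clear of everything.

**Disagreements**
- **Set-down:** the part touched down about 3 mm higher than I had worked out. The force climbed to 21 N before I eased it off and let go.
- **Core angle:** its visible edge suggested about 80°, a little past the 77° stop, but it was too blurred to be exact.
- **Blue key:** its colour-mask position came out about 12 mm from the first reading. It sits at the same pixel in the pictures, so I put that down to the mask.

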